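# Rack a moulded tray cover on edge

### The job

Lift the orange tray cover out of the open mould and stand it on its foot edge in the free slot of the pin rack, the one with the green strip: all the way down, centred along the slot, its rib facing the same way as those of the covers already there. The blue angled rest is there for changing your grip. Do not drop the cover, and leave the racked covers, the jar and the tray of cones where they are.

Things in the scene. Friction and masses are not known exactly. Their poses are not given: they have to be found in the camera images.
- cover: Cover to move, starts face up in the mould: orange plate 120 (own x) by 86 (own y) by 10 mm thick (own z), about 130 g. Origin at the centre of its plain back; z points out of its dimpled face (z = 10). A rib on the face, 16 mm wide in x, y = -30 to +10, top at z = 35, is gripped from above across x. Foot edge: y = -43. Top edge: y = +43; the 33 mm between rib and top edge is plain plate.
- cover_foot (a point): Point on the cover, middle of its foot edge (the long edge nearer the rib): own (0, -43, 5) mm.
- rib_top (a point): Point on the cover, middle of the top of its rib: own (0, -10, 35) mm.
- mould: Fixed aluminium open mould, 190 (x) by 150 (y) by 32 mm high, origin at the centre of its underside. Cavity 124 by 90 mm, 10 mm deep (floor at z = 22): the cover's face starts flush with the mould's top, its edges out of reach; axes of cover and mould start parallel. Four guide pins, 12 mm thick, stand 25 mm above the top at x = +-83, y = +-63.
- rest: Fixed blue angled rest on a grey foot 120 by 110 mm, origin at the centre of its underside. Two rails, 18 mm wide, 60 long, at own y = +-43 mm, rise at 45 degrees towards own +x from a lip square to them, 12 mm high; open between the rails. A cover laid back on the rails, foot edge to the lip, rib up, slides onto the lip and stays; its top edge overhangs the rails by 26 mm.
- rest_foot (a point): Point on the rest, middle of the corner line (along own y) where the rails' upper faces meet the lip: own (-17, 0, 70) mm.
- rack: Fixed white rack, base plate 170 (x) by 208 (y) by 10 mm, origin at the centre of its underside. Three slots along own x at y = -52, 0, +52 mm: gaps of 13 mm between upright steel pins, 8 mm thick, round-topped, up to z = 46, in pairs at x = -45 and +45. White end cheeks, 6 mm thick, up to z = 80, at y = -100 and +100.
- slot: Flat green strip, 160 by 12 mm, that marks the free slot; the cover's foot sinks through it onto the base plate. Origin on the base plate's top in the middle of the free slot; x along the slot, axes parallel to the rack's. The racked covers' ribs face its -y.
- cover_a: A like cover already standing in the rack, foot edge down, rib facing own -y, its top 96 mm above the table. Origin in the middle of its foot edge; x along its length, z up. Loose.
- cover_b: Another like cover standing in the rack, same frame as cover_a. Loose.
- cone_tray: Bystander: orange block 78 by 100 by 30 mm with paper cones standing in it to 107 mm. Origin at the centre of its underside.
- jar: Bystander: amber jar with black cap, 66 mm diameter, 100 mm high. Origin at the centre of its underside.
Mind the look-alikes: they are no part of the job. What is shaped like the cover but purple is not meant.

How it is judged:
By the outcome, as a careful person would: the job done as asked, in the order asked, and still so for the second after the job is handed in, with the robot touching nothing.
It also fails if it takes over 72 s, if anything falls off the work surface, if the arm or the gripper's body presses on something with over 40 N, if the wrist force passes 120 N, or if a joint passes its speed limit or range.

### The arm

A 6-joint arm with a two-finger parallel gripper is mounted at the origin on the work surface. World frame = base frame: x ahead of the robot, y to its left, z up, the work surface at z = 0. Lengths are in m, angles in rad, forces in N, time in s.
With the tool pointing down it reaches from about 0.35 to 0.775 m from the base axis. Payload 7.3 kg.
Tool frame: the origin (TCP) lies at the very end of the fingers, on their centre line; the grasp point (between the pads) lies 19 mm behind it; z points along the fingers, y is the line along which they close (so a half turn about z gives the same grasp; the last joint's range is limited). The gripper opens to 92 mm and grips with 3 to 60 N. Pads are 19 mm wide; open, the fingers measure 130 mm over their backs; the gripper's body (75 mm by 190 mm) begins 47 mm behind the grasp point.
Start: joints at [-1.303, 0.342, 1.524, -0, 1.275, -0.146], TCP at [0.211, -0.481, 0.206] pointing down, gripper open.
Joint ranges: [-2.53, 2.53], [-0.77, 2.02], [0.04, 2.7], [-1, 4.14], [0.28, 2.66], [-3.11, 3.11]. Speed limits (rad/s): [2.57, 2.57, 3.14, 3.14, 3.14, 3.14].

### API

Orientations are given as [roll, pitch, yaw] about the fixed x, y, z axes, in that order (R = Rz(yaw) Ry(pitch) Rx(roll)).
In Python, from workcell import get_state, camera, finish_job gives the robot as it stands.
- The arm moves only by the shell command python3 -m crank 'ROWS' [OPENING] [FORCE]. ROWS is JSON, a list of rows, each a list of 6 numbers: the shift along the tool's x, y, z scaled (see below), then the turn, a rotation vector about the tool's x, y, z scaled (see below). In form: [[tx, ty, tz, wx, wy, wz], ...]. A call has 1 to 10 rows; each row shifts and turns the commanded pose from where the row before left it, along the tool's axes as they then stand; what a row does not reach is not made up. The controller multiplies each number of a shift by 0.15 m and each number of a turn by 180 degrees. A row lasts 1/12 s, in which the tool goes at most 41.7 mm and 7.16 degrees, less where a joint would pass 70% of its speed; a pose out of reach is approached as far as the arm can. A call with a number of a shift or a turn outside -1 to 1 is refused whole. A call with a gripper value outside its range is refused whole. OPENING is the closure, from -1 (fully open) to 1 (shut), set as the call begins (- or left out, the last holds). The fingers move at their own pace and stop on an object; FORCE is the grip in N (left out, the last holds). Time passes only in rows, so rows that do not move let the fingers close. It gives the time, the measured TCP pose, the force, the opening and the grip force at its end, in the units of the state.
- get_state(): the state, without advancing time (a new reading comes with each control period).
- camera(name): name is "side" or "top" or "wrist"; returns a dict with "image" (384x512x3 uint8, red, green, blue), "K" (3x3 intrinsics, pixels), "R" (3x3) and "t" (3): a world point X has camera coordinates R X + t; the wrist camera has in their place "tool_from_camera" (4x4, takes a point from camera to tool coordinates, whose origin is the TCP and whose axes are the flange's). Camera axes: x right, y down, z forward; pixel columns grow to the right and rows downward; lengths in m; the calibration is good to about 2 mm. A picture is of the moment at which its call begins: read the wrist's pose just before it. There is no depth.
- finish_job(): hands the job in; it is judged then, once.
The state is a dict: "t": time; "joint_positions": joint angles; "joint_velocities": joint speeds; "effort": joint torques, N m; "position": TCP position; "eef_rot": TCP orientation; "contact_force": force on the tool from outside, world axes, zero at the start; "ft_torque": the same for the moment, N m; "gripper_width": opening from 0.0 (shut) to 1.0 (fully open); "finger_force": force on a finger pad.
Only numpy, scipy, OpenCV 4.12 (cv2) and the standard library are available. Lean on these libraries where they do the work, as an engineer would, in place of code of your own. Each camera call takes 0.05 s, during which the arm holds its last target. There are 200 camera calls.

## Working session

There is one attempt and no reset: what is moved stays moved. The work goes in short steps, Python scripts to look and compute and a shell command to move; the robot and the scene stay as the last step left them, time stands still between calls to the robot, and variables do not carry over. Pictures are saved under pics/ and viewed, at most 10 in all, crops included, and the job is handed in when it is done.

```bash
ls; mkdir -p pics; python3 - <<'E'
from workcell import get_state,camera
import cv2,numpy as np,pickle
print(get_state())
d={}
for n in("top","side","wrist"):
    c=camera(n);d[n]=c;print(n,{k:np.round(v,4).tolist() for k,v in c.items() if k!="image"})
    cv2.imwrite(f"pics/{n}0.png",c["image"][:,:,::-1])
pickle.dump(d,open("c0.pkl","wb"))
E
```

```text
pics
{'t': 0.0, 'joint_positions': array([-1.30300319e+00,  3.42718488e-01,  1.52503636e+00, -1.35913093e-06,
        1.27539609e+00, -1.46003257e-01]), 'joint_velocities': array([ 0.00036601,  0.0004943 , -0.00023537, -0.00097159, -0.000527  ,
       -0.00068123]), 'effort': array([-4.32237775e-04, -4.31237054e+01, -2.44223982e+01,  7.17594847e-02,
        5.59428404e-02, -1.65151228e-04]), 'position': array([ 0.21099482, -0.48024546,  0.20504044]), 'eef_rot': array([-3.14005077e+00, -2.25420411e-04,  4.13796620e-01]), 'contact_force': array([-0.42829835, -0.45964254, -0.13100158]), 'ft_torque': array([0.00902595, 0.03847383, 0.04265177]), 'finger_force': 0.0, 'gripper_width': 1.0018851065039605}
top {'K': [[413.9181, 0.0, 254.3905], [0.0, 413.9181, 193.3555], [0.0, 0.0, 1.0]], 'R': [[0.0842, -0.9964, 0.0036], [-0.9759, -0.0831, -0.2018], [0.2014, 0.0135, -0.9794]], 't': [-0.0305, 0.6036, 1.0071]}
side {'K': [[406.3761, 0.0, 257.7219], [0.0, 406.3761, 196.6917], [0.0, 0.0, 1.0]], 'R': [[-0.9914, -0.1294, 0.0205], [-0.1065, 0.7055, -0.7007], [0.0762, -0.6968, -0.7132]], 't': [0.5949, 0.1269, 1.2837]}
wrist {'K': [[314.1939, 0.0, 259.6427], [0.0, 314.1939, 190.2875], [0.0, 0.0, 1.0]], 'tool_from_camera': [[-0.0005, -0.969, -0.2472, 0.0673], [1.0, -0.0008, 0.0012, 0.0009], [-0.0014, -0.2472, 0.969, -0.1794], [0.0, 0.0, 0.0, 1.0]]}
```

View pics/top0.png

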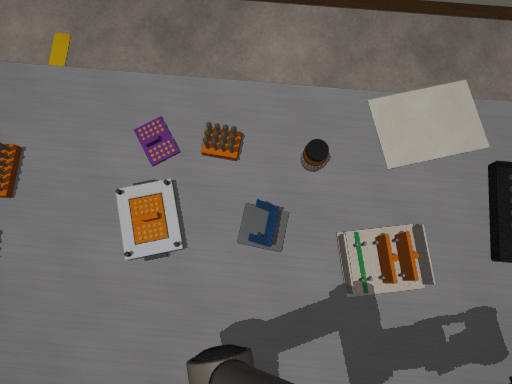

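View pics/side0.png

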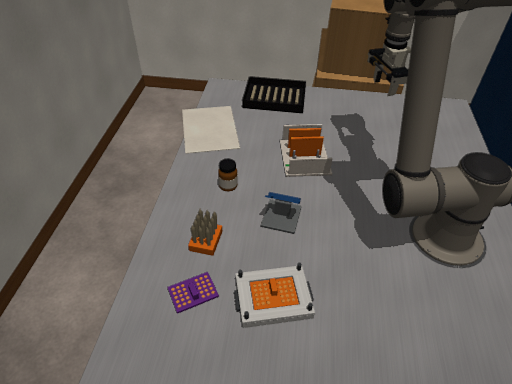

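The top view shows the orange cover in the white mould at about (149,218). The purple look-alike at (157,141) lies loose on the table, and the orange plates at (387,258) and (407,256) already stand in the rack. The orange blocks at (222,142) and (5,170) carry cones. Only the plate in the mould fits the description. The rest is at (263,225) and the green strip at (361,262). I'll confirm in one enlarged crop.

```bash
python3 - <<'E'
import pickle,cv2,numpy as np
d=pickle.load(open("c0.pkl","rb"));im=d["top"]["image"][:,:,::-1]
def cr(im,x,y,w,h,s):return cv2.resize(im[y:y+h,x:x+w],None,fx=s,fy=s,interpolation=cv2.INTER_CUBIC)
a=cr(im,105,170,90,100,4);a=cv2.copyMakeBorder(a,0,0,0,40,0)
b=cr(im,230,190,70,70,4)
c=cr(im,330,210,110,95,3)
o=np.zeros((600,800,3),np.uint8);o[:400,:400]=a;o[:280,400:680]=b;o[285:570,400:730]=c
s=d["side"]["image"][:,:,::-1];e=cr(s,225,260,100,50,4)[:200,:400];o[400:600,:400]=e
cv2.imwrite("pics/crop1.png",o)
E
```

```text
(no output)
```

View pics/crop1.png

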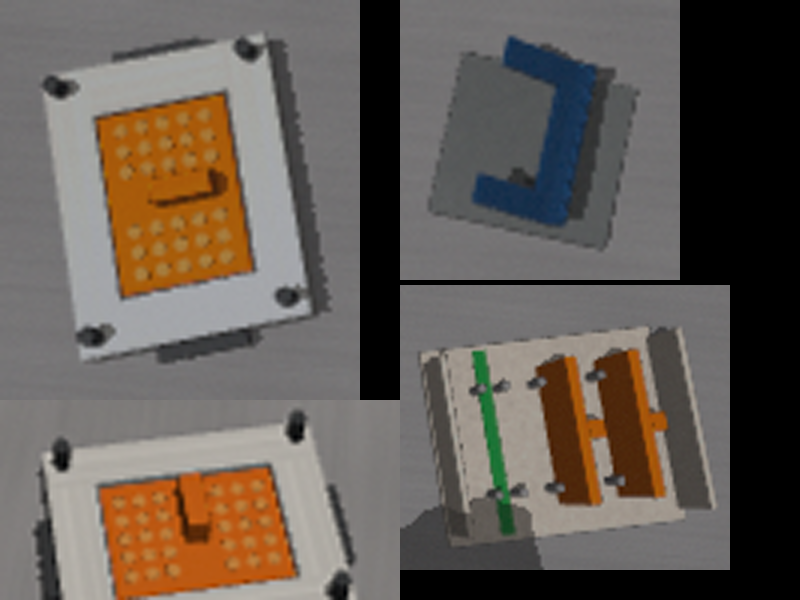

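The crop confirms it: the dimpled orange plate with the rib sits in the mould. Its rib is shifted towards image right, so the foot edge faces world -y. The racked ribs face image right too. Next I'll get rough positions from the top and side views, and enlarge the side view and wrist image.

```bash
cat > h.py <<'E'
import numpy as np,cv2
from scipy.spatial.transform import Rotation as Ro
def Rt(rpy):return Ro.from_euler('xyz',rpy).as_matrix()
def pose(c,st=None):
    "camera centre and world_from_camera rotation"
    if 'R' in c:return -c['R'].T@c['t'],c['R'].T
    R=Rt(st['eef_rot']);T=c['tool_from_camera'];return np.array(st['position'])+R@T[:3,3],R@T[:3,:3]
def ray(c,uv,st=None):
    o,R=pose(c,st);uv=np.atleast_2d(uv).astype(float)
    d=np.c_[(uv-[c['K'][0,2],c['K'][1,2]])/[c['K'][0,0],c['K'][1,1]],np.ones(len(uv))]@R.T
    return o,d/np.linalg.norm(d,axis=1)[:,None]
def onz(c,uv,z,st=None):
    o,d=ray(c,uv,st);return o+d*((z-o[2])/d[:,2])[:,None]
def tri(rays):
    "rays: list of (o,d) single; least-squares point, mean residual"
    A=0;b=0
    for o,d in rays:
        P=np.eye(3)-np.outer(d,d);A=A+P;b=b+P@o
    x=np.linalg.solve(A,b);return x,[round(1000*np.linalg.norm((np.eye(3)-np.outer(d,d))@(x-o)),1) for o,d in rays]
def proj(c,X,st=None):
    o,R=pose(c,st);p=(np.atleast_2d(X)-o)@R;p=p@c['K'].T;return p[:,:2]/p[:,2:]
def mask(im,lo,hi,minA=30):
    m=cv2.inRange(cv2.cvtColor(im,cv2.COLOR_RGB2HSV),np.array(lo),np.array(hi))
    cs=[k for k in cv2.findContours(m,cv2.RETR_EXTERNAL,cv2.CHAIN_APPROX_NONE)[0] if cv2.contourArea(k)>minA]
    return m,sorted(cs,key=cv2.contourArea,reverse=True)
E
python3 - <<'E'
import pickle
from h import *
d=pickle.load(open("c0.pkl","rb"));t=d["top"];s=d["side"]
for n,lo,hi,z in(("orange",(5,180,90),(18,255,255),.032),("blue",(100,120,40),(125,255,255),.08),("green",(55,120,60),(85,255,255),.01)):
  for c in (t,s):
    for k in mask(c["image"],lo,hi)[1][:5]:
        r=cv2.minAreaRect(k);print(n,np.round(r[0]),np.round(r[1]),onz(c,[r[0]],z).round(3), (onz(c,cv2.boxPoints(r),z)[:,:2]).round(3).tolist())
o=np.zeros((600,800,3),np.uint8)
o[:384,:512]=d["wrist"]["image"][:,:,::-1]
o[386:586,:320]=cv2.resize(s["image"][180:230,250:330,::-1],None,fx=4,fy=4,interpolation=2)
o[386:596,330:690]=cv2.resize(s["image"][115:185,270:390,::-1],None,fx=3,fy=3,interpolation=2)
cv2.imwrite("pics/crop2.png",o)
E
```

```text
orange [148. 218.] [45. 33.] [[0.52  0.294 0.032]] [[0.567, 0.353], [0.589, 0.27], [0.474, 0.235], [0.453, 0.317]]
orange [  4. 169.] [14. 52.] [[0.619 0.695 0.032]] [[0.551, 0.712], [0.693, 0.714], [0.688, 0.677], [0.547, 0.675]]
orange [221. 142.] [37. 26.] [[0.744 0.124 0.032]] [[0.712, 0.176], [0.787, 0.172], [0.777, 0.072], [0.702, 0.077]]
orange [393. 258.] [49. 10.] [[ 0.472 -0.349  0.032]] [[0.53, -0.324], [0.537, -0.35], [0.415, -0.374], [0.409, -0.349]]
orange [414. 255.] [49.  9.] [[ 0.482 -0.402  0.032]] [[0.54, -0.378], [0.547, -0.401], [0.425, -0.425], [0.419, -0.403]]
orange [274. 293.] [28. 46.] [[0.518 0.296 0.032]] [[0.588, 0.272], [0.466, 0.235], [0.451, 0.32], [0.566, 0.354]]
orange [306. 142.] [27. 33.] [[ 0.465 -0.378  0.032]] [[0.534, -0.455], [0.404, -0.476], [0.401, -0.306], [0.522, -0.288]]
orange [205. 236.] [25. 32.] [[0.744 0.133 0.032]] [[0.786, 0.179], [0.78, 0.06], [0.7, 0.085], [0.711, 0.201]]
blue [264. 223.] [24. 42.] [[ 0.527 -0.009  0.08 ]] [[0.479, 0.028], [0.585, 0.014], [0.577, -0.046], [0.471, -0.031]]
blue [282. 197.] [35.  5.] [[ 0.526 -0.018  0.08 ]] [[0.581, -0.014], [0.58, -0.037], [0.471, -0.023], [0.473, -0.0]]
green [361. 262.] [61.  4.] [[ 0.455 -0.271  0.01 ]] [[0.532, -0.251], [0.535, -0.26], [0.381, -0.292], [0.378, -0.282]]
```

View pics/crop2.png

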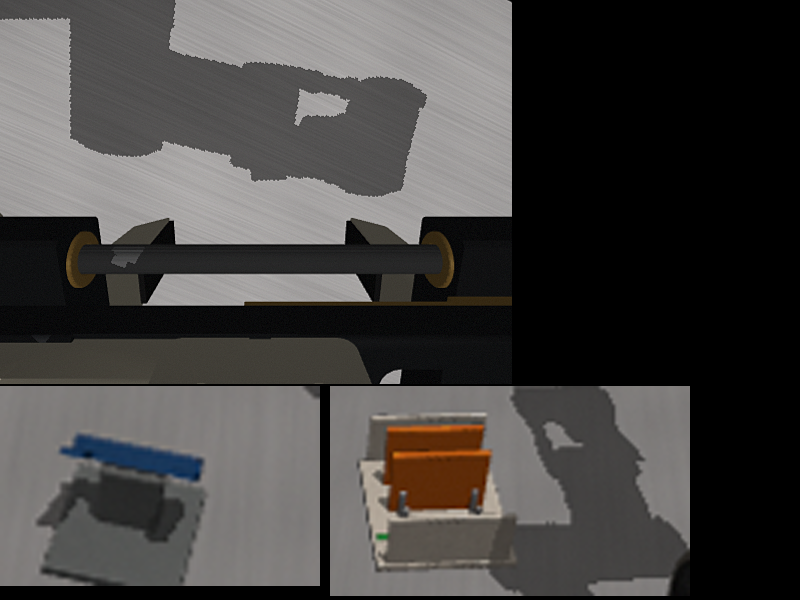

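The rest's rails appear edge-on to the side camera, which looks along (-y, -z). So they rise towards world +y, with the lip on the -y side. The cover keeps roughly the same heading throughout, and I only need to tilt it. Now I'll turn, rise, and survey with the wrist camera on the way across.

```bash
python3 -m crank '[[0,0,-0.064,0,0,-0.0395],[0,0,-0.064,0,0,-0.0395],[0,0,-0.064,0,0,-0.0395],[0,0,-0.064,0,0,-0.0395],[0,0,-0.064,0,0,-0.0395],[0,0,-0.064,0,0,-0.0395],[0,0,-0.064,0,0,-0.0395],[0,0,-0.064,0,0,-0.0395],[0,0,-0.064,0,0,-0.0395],[0,0,-0.064,0,0,-0.0395]]'
python3 -m crank '[[0.05,0.2,0,0,0,-0.035],[0.05,0.25,0,0,0,0],[0.05,0.25,0,0,0,0],[0.05,0.25,0,0,0,0],[0.05,0.25,0,0,0,0],[0.05,0.25,0,0,0,0],[0,0,0,0,0,0],[0,0,0,0,0,0]]'
```

```text
t: 0.98
position: [0.2111, -0.4805, 0.3019]
eef_rot: [-3.141, -0.001, 1.661]
contact_force: [0.3, 0.8, 0.2]
gripper_width: 1.004
finger_force: 0.0
t: 1.65
position: [0.4185, -0.3966, 0.3009]
eef_rot: [-3.141, -0.001, 1.768]
contact_force: [0.0, -0.9, -0.4]
gripper_width: 0.999
finger_force: 0.0
```

```bash
cat > snap.py <<'E'
import sys,pickle,cv2
from workcell import get_state,camera
st=get_state();c=camera(sys.argv[1] if len(sys.argv)>2 else "wrist")
n=sys.argv[-1];pickle.dump((c,st),open(n+".pkl","wb"));cv2.imwrite(f"pics/{n}.png",c["image"][:,:,::-1])
E
M="python3 -m crank"
python3 snap.py wA
python3 -m crank '[[-0.2,0,0,0,0,0],[-0.2,0,0,0,0,0],[0,0,0,0,0,0],[0,0,0,0,0,0]]' ; python3 snap.py wB
python3 -m crank '[[0.27,0.05,0,0,0,0],[0.27,0.05,0,0,0,0],[0.27,0.05,0,0,0,0],[0.27,0.05,0,0,0,0],[0.27,0.05,0,0,0,0],[0.27,0.05,0,0,0,0],[0.27,0.05,0,0,0,0],[0.27,0.05,0,0,0,0],[0,0,0,0,0,0],[0,0,0,0,0,0]]'; python3 snap.py wC
python3 -m crank '[[0.2,0.15,0,0,0,0],[0.2,0.1,0,0,0,0],[0,0,0,0,0,0],[0,0,0,0,0,0]]'; python3 snap.py wD
python3 -m crank '[[0.27,0.05,0,0,0,0],[0.27,0.05,0,0,0,0],[0.27,0.05,0,0,0,0],[0.27,0.05,0,0,0,0],[0.27,0,0,0,0,0],[0.2,0,0,0,0,0],[0,0,0,0,0,0],[0,0,0,0,0,0]]'; python3 snap.py wE
python3 -m crank '[[0.2,0,0,0,0,0],[0.2,0,0,0,0,0],[0,0,0,0,0,0],[0,0,0,0,0,0]]'; python3 snap.py wF
python3 - <<'E'
import cv2,numpy as np
I=[cv2.imread(f"pics/w{k}.png")[:256] for k in "ABCDEF"]
o=np.vstack([np.hstack(I[2*i:2*i+2]) for i in range(3)])
cv2.imwrite("pics/sheet.png",cv2.resize(o,(800,600),interpolation=cv2.INTER_AREA))
E
```

```text
t: 2.03
position: [0.4269, -0.4584, 0.3006]
eef_rot: [-3.14, -0.002, 1.761]
contact_force: [-0.1, 0.5, 0.6]
gripper_width: 1.002
finger_force: 0.0
t: 2.92
position: [0.4243, -0.125, 0.3027]
eef_rot: [3.14, 0.001, 1.769]
contact_force: [-0.1, -0.3, -0.3]
gripper_width: 1.002
finger_force: 0.0
t: 3.3
position: [0.4504, -0.0613, 0.3016]
eef_rot: [-3.141, 0.0, 1.765]
contact_force: [0.1, -0.4, 1.1]
gripper_width: 0.994
finger_force: 0.0
t: 4.02
position: [0.4352, 0.1724, 0.3015]
eef_rot: [-3.141, 0.001, 1.766]
contact_force: [0.2, -0.1, -0.2]
gripper_width: 1.003
finger_force: 0.0
t: 4.4
position: [0.4241, 0.2306, 0.3015]
eef_rot: [-3.141, 0.001, 1.764]
contact_force: [-0.3, -1.6, 0.3]
gripper_width: 0.999
finger_force: 0.0
```

View pics/sheet.png

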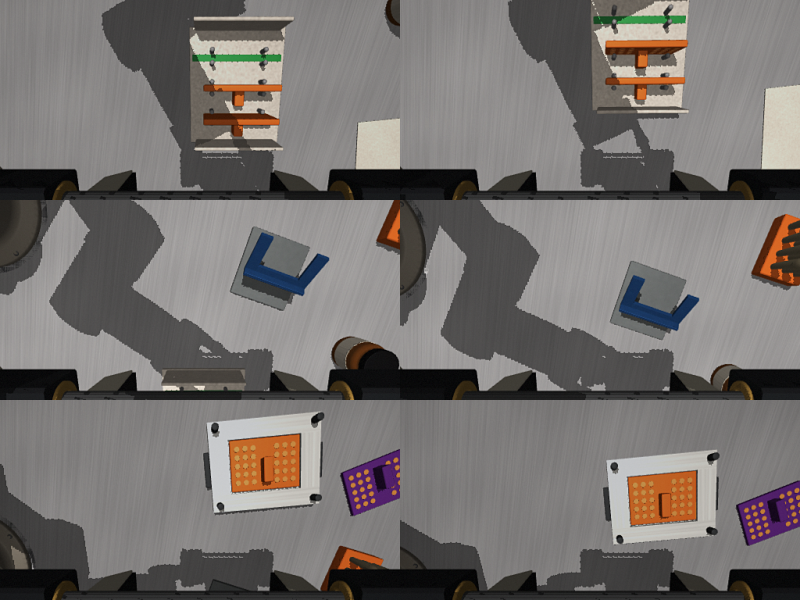

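The sheet shows the rack with its green strip and ribs facing image-down (world -y) in the top row. The rest, with its lip at the near (-y) side, is in the middle row. The cover in the mould, with its rib towards -y, is in the bottom row. Now I'll measure them.

```bash
python3 - <<'E'
import pickle
from h import *
d0=pickle.load(open("c0.pkl","rb"));L={k:pickle.load(open(f"w{k}.pkl","rb")) for k in "ABCDEF"}
L["T"]=(d0["top"],None);L["S"]=(d0["side"],None)
def quad(k,lo,hi,near=None,minA=30):
    c,st=L[k];im=c["image"].copy()
    if st is not None: im[225:]=0
    cs=mask(im,lo,hi,minA)[1]
    if near is not None: cs=[min(cs,key=lambda q:np.hypot(*(np.array(cv2.minAreaRect(q)[0])-proj(c,near,st)[0])))]
    h=cs[0];return h,c,st
def corners(k,lo,hi,near,z):
    h,c,st=quad(k,lo,hi,near);W=onz(c,h[:,0],z,st)[:,:2]   # rectified contour on plane
    r=cv2.minAreaRect((W*1000).astype(np.float32));return r,W
OR=((4,150,60),(20,255,255));GR=((50,100,40),(85,255,255));BL=((100,120,30),(125,255,255))
print("cover at z=.032")
for k in "EFT S".replace(" ",""):
    r,W=corners(k,*OR,[.52,.295,.032],.032);print(k,np.round(r[0],1),np.round(r[1],1),round(r[2],2))
print("green z=.01")
for k in "ABT":
    for z in(.01,):
        r,W=corners(k,*GR,[.455,-.271,.01],z);print(k,np.round(r[0],1),np.round(r[1],1),round(r[2],2))
# triangulate centroids of the minAreaRect corners across views
def pix4(k,lo,hi,near):
    h,c,st=quad(k,lo,hi,near);q=cv2.approxPolyDP(cv2.convexHull(h),.06*cv2.arcLength(h,True),True)[:,0]
    return q
for name,col,near,ks in(("cover",OR,[.52,.295,.032],"EFTS"),("green",GR,[.455,-.271,.01],"ABT")):
    Q={}
    for k in ks:
        q=pix4(k,*col,near);c,st=L[k]
        if len(q)!=4: print(k,len(q));continue
        w=onz(c,q,near[2],st)[:,:2]-np.array(near[:2]);Q[k]=q[np.argsort(np.arctan2(w[:,1],w[:,0]))]
    for i in range(4):
        R=[]
        for k in Q:
            o,d=ray(L[k][0],Q[k][i],L[k][1]);R.append((o,d[0]))
        x,e=tri(R);print(name,i,np.round(x*1000,1),e)
o=[]
for k in "CD":
    h,c,st=quad(k,*BL);e=cv2.approxPolyDP(h,3,True)[:,0];print(k,e.tolist())
    y,x=h[:,0,1].min()-12,h[:,0,0].min()-12
    o.append(cv2.resize(c["image"][y:y+75,x:x+130,::-1],None,fx=5,fy=5,interpolation=2)[:300]);print(x,y)
E=[]
for k in "AB":
    c,st=L[k];x,y=(230,10) if k=="A" else (230,0)
    E.append(cv2.resize(c["image"][y:y+192,x:x+160,::-1],None,fx=1.5,fy=1.5))
cv2.imwrite("pics/rest.png",np.vstack(o)[:600])
E
```

```text
cover at z=.032
E [522.1 293.8] [119.8  86.1] 16.28
F [521.7 293.6] [118.8  85.6] 16.28
T [521.  293.7] [118.9  85.6] 16.33
S [519.4 294.4] [119.2  87.2] 16.33
green z=.01
A [ 456.9 -272.1] [159.8  10.7] 11.29
B [ 457.2 -271.5] [159.3  11.7] 11.39
T [ 456.4 -271.6] [157.4  11.9] 12.0
cover 0 [475.8 238.2  26.3] [np.float64(2.2), np.float64(0.9), np.float64(0.5), np.float64(3.2)]
cover 1 [588.5 270.6  31.9] [np.float64(1.5), np.float64(2.1), np.float64(1.4), np.float64(2.5)]
cover 2 [565.9 350.5  31.3] [np.float64(1.7), np.float64(1.3), np.float64(1.6), np.float64(1.6)]
cover 3 [453.4 317.9  32.1] [np.float64(1.2), np.float64(0.8), np.float64(0.2), np.float64(1.6)]
A 2
B 2
T 2Traceback (most recent call last):
    m, n = a.shape[-2:]
    ^^^^
ValueError: not enough values to unpack (expected 2, got 0)

During handling of the above exception, another exception occurred:

Traceback (most recent call last):
  File "h.py", line 19, in tri
    x=np.linalg.solve(A,b);return x,[round(1000*np.linalg.norm((np.eye(3)-np.outer(d,d))@(x-o)),1) for o,d in rays]
numpy.linalg.LinAlgError: 0-dimensional array given. Array must be at least two-dimensional
```

```bash
python3 - <<'E'
import pickle
from h import *
d0=pickle.load(open("c0.pkl","rb"));L={k:pickle.load(open(f"w{k}.pkl","rb")) for k in "ABCDEF"}
L["T"]=(d0["top"],None);L["S"]=(d0["side"],None)
GR=((50,100,40),(85,255,255));BL=((100,120,30),(125,255,255))
P={}
for k in "ABT":
    c,st=L[k];im=c["image"].copy()
    if st: im[225:]=0
    h=mask(im,*GR,5)[1];h=np.vstack(h);b=cv2.boxPoints(cv2.minAreaRect(h));b=b[np.argsort(onz(c,b,.01,st)[:,0])]
    P[k]=[b[:2].mean(0),b[2:].mean(0)]
for i in(0,1):
    print("strip end",tri([(lambda o,d:(o,d[0]))(*ray(L[k][0],P[k][i],L[k][1])) for k in P]))
o=[]
for k in "CD":
    c,st=L[k];h=mask(c["image"],*BL)[1][0];print(k,cv2.approxPolyDP(h,2.5,True)[:,0].tolist())
    x,y,w,hh=cv2.boundingRect(h);x-=8;y-=8
    o.append(cv2.resize(c["image"][y:y+100,x:x+124,::-1],None,fx=3.2,fy=3.2,interpolation=2));print(x,y)
cv2.imwrite("pics/rest.png",np.hstack(o))
E
```

```text
strip end (array([ 0.37908305, -0.28771541,  0.01153287]), [np.float64(0.5), np.float64(0.2), np.float64(0.2)])
strip end (array([ 0.53478082, -0.2557829 ,  0.00916006]), [np.float64(0.8), np.float64(0.7), np.float64(1.3)])
C [[335, 42], [311, 95], [386, 122], [391, 110], [420, 74], [406, 69], [382, 100], [331, 81], [349, 47]]
303 34
D [[299, 96], [280, 141], [354, 166], [356, 158], [382, 126], [368, 121], [348, 146], [305, 132], [300, 127], [312, 101]]
272 88
```

View pics/rest.png

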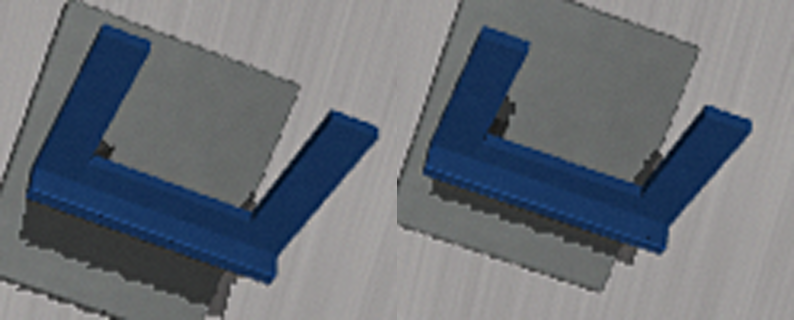

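Right-hand rail tips are at about (406,69) and (420,74) in C, the left ones at (335,42) and (349,47). The lip runs from (311,95) to (386,122). I'll triangulate these corners.

```bash
python3 - <<'E'
import pickle
from h import *
L={k:pickle.load(open(f"w{k}.pkl","rb")) for k in "CD"}
C=np.array([[335,42],[349,47],[406,69],[420,74],[311,95],[386,122],[331,81],[382,100]],np.float32)
D=np.array([[299,96],[312,101],[368,121],[382,126],[280,141],[354,166],[303,131],[348,146]],np.float32)
P={}
for k,p in(("C",C),("D",D)):
    g=cv2.cvtColor(L[k][0]["image"],cv2.COLOR_RGB2GRAY)
    P[k]=cv2.cornerSubPix(g,p.reshape(-1,1,2).copy(),(3,3),(-1,-1),(3,50,.01))[:,0];print((P[k]-p).round(1).tolist())
X=[]
for i in range(8):
    r=[]
    for k in "CD":
        o,d=ray(L[k][0],P[k][i],L[k][1]);r.append((o,d[0]))
    x,e=tri(r);X.append(x);print(i,(x*1000).round(1),e)
print("heights known: tips at z=.1124")
for k in "CD":
    w=onz(L[k][0],P[k][:4],.1124,L[k][1])[:,:2]*1000;print(k,w.round(1).tolist(),"mid",w.mean(0).round(1),"dir",np.degrees(np.arctan2(*(w[3]-w[0])[::-1])).round(2),np.linalg.norm(w[3]-w[0]).round(1))
    # lip outer top edge, assume z=.0785 
    w=onz(L[k][0],P[k][4:6],.0785,L[k][1])[:,:2]*1000;print(' lip',w.round(1).tolist(),w.mean(0).round(1),np.degrees(np.arctan2(*(w[1]-w[0])[::-1])).round(2))
    c,st=L[k];im=cv2.cvtColor(c["image"],cv2.COLOR_RGB2HSV)
d0=pickle.load(open("c0.pkl","rb"))["top"]
h=mask(d0["image"],(100,120,30),(125,255,255))[1][0];e=cv2.approxPolyDP(h,2,True)[:,0];print(e.tolist());print((onz(d0,e,.1124)*1000).round(0)[:,:2].tolist())
E
```

```text
[[1.100000023841858, -1.7000000476837158], [0.0, 0.0], [0.20000000298023224, -1.2999999523162842], [1.2999999523162842, 0.4000000059604645], [-0.20000000298023224, -2.799999952316284], [0.699999988079071, 0.6000000238418579], [0.0, 0.0], [-0.10000000149011612, -2.200000047683716]]
[[-0.30000001192092896, -0.5], [1.2000000476837158, -0.20000000298023224], [0.30000001192092896, -0.800000011920929], [0.5, -0.6000000238418579], [-0.6000000238418579, 0.4000000059604645], [-0.10000000149011612, 1.2999999523162842], [1.5, -0.6000000238418579], [0.0, 0.0]]
0 [479.4  26.4 114.6] [np.float64(0.3), np.float64(0.3)]
1 [497.8  24.9 104.1] [np.float64(0.2), np.float64(0.2)]
2 [564.9  15.9 108.6] [np.float64(0.1), np.float64(0.1)]
3 [584.4  13.2 105.7] [np.float64(0.6), np.float64(0.6)]
4 [470.  -29.2  89.5] [np.float64(0.7), np.float64(0.7)]
5 [574.4 -44.8  75.5] [np.float64(0.0), np.float64(0.0)]
6 [497.8 -10.2  67.3] [np.float64(3.7), np.float64(3.7)]
7 [555.2 -18.5  88.7] [np.float64(0.4), np.float64(0.4)]
heights known: tips at z=.1124
C [[480.2, 26.8], [495.6, 23.1], [563.3, 15.1], [581.9, 11.7]] mid [530.2  19.2] dir -8.44 102.9
 lip [[470.9, -28.0], [573.2, -44.9]] [522.  -36.5] -9.37
D [[479.4, 26.7], [496.7, 24.3], [563.6, 15.7], [581.3, 13.2]] mid [530.2  20. ] dir -7.52 102.8
 lip [[471.5, -30.4], [573.4, -44.5]] [522.5 -37.4] -7.87
[[257, 200], [257, 206], [269, 211], [263, 237], [249, 234], [248, 239], [270, 245], [278, 207]]
[[578.0, 12.0], [563.0, 11.0], [553.0, -19.0], [489.0, -10.0], [493.0, 24.0], [481.0, 26.0], [471.0, -28.0], [565.0, -40.0]]
```

Measured:
- **Cover:** centre (521.7, 293.7) mm, face at 32 mm, x-axis at 16.3°.
- **Rest:** corner at about (524, -25), cover x there -8.2°. Tip height is 108 measured against the 112 expected, because the edge seen includes the rail end face.
- **Slot:** (457, -272) mm, x at 11.4°, z about 10 mm.

Next I approach the rib.

```bash
python3 -m crank '[[0,0,0,0,0,-0.029],[0.04,0.148,0.1,0,0,0],[0.04,0.148,0.1,0,0,0],[0.04,0.148,0.1,0,0,0],[0.04,0.148,0.1,0,0,0],[0.04,0.148,0.1,0,0,0],[0,0,0.26,0,0,0],[0,0,0.26,0,0,0],[0,0,0.25,0,0,0],[0,0,0,0,0,0]]' -0.2; python3 -m crank '[[0,0,0,0,0,0]]'; python3 snap.py wG; python3 snap.py top tG;python3 - <<'E'
import pickle
from h import *
c,st=pickle.load(open("wG.pkl","rb"));print(st['position'],st['eef_rot']);t,_=pickle.load(open("tG.pkl","rb"))
o=np.zeros((400,800,3),np.uint8);o[:384,:512]=c["image"][:,:,::-1];o[:280,520:800]=cv2.resize(t["image"][180:250,110:180,::-1],None,fx=4,fy=4)
cv2.imwrite("pics/G.png",o)
E
```

```text
t: 5.28
position: [0.5181, 0.2874, 0.1036]
eef_rot: [-3.127, 0.002, 1.853]
contact_force: [-1.6, -0.9, -0.4]
gripper_width: 0.599
finger_force: 0.0
t: 5.37
position: [0.5215, 0.2895, 0.1102]
eef_rot: [-3.137, 0.001, 1.853]
contact_force: [0.1, -0.5, 1.1]
gripper_width: 0.602
finger_force: 0.0
[0.52149241 0.28947634 0.11019064] [-3.13749288e+00  8.60176519e-04  1.85347403e+00]
```

View pics/G.png

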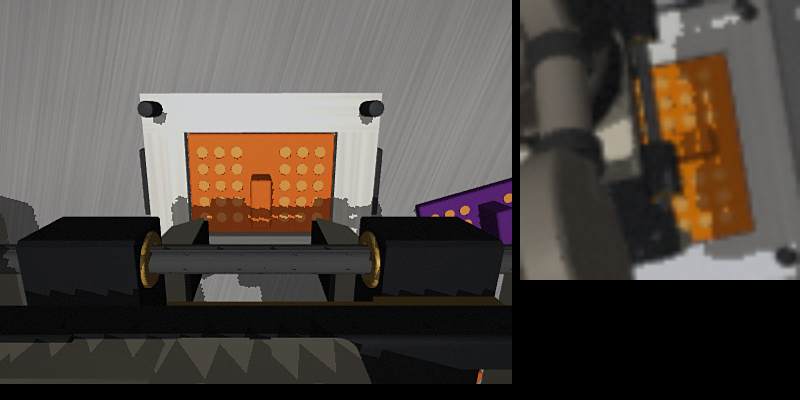

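The rib is at column 261 against an image centre of 260, so it is centred between the open fingers. Descend and grip.

```bash
python3 -m crank '[[0.007,0.007,0.167,0,0,0],[0,0,0.167,0,0,0],[0,0,0.1,0,0,0],[0,0,0.063,0,0,0],[0,0,0,0,0,0],[0,0,0,0,0,0],[0,0,0,0,0,0]]'; python3 -m crank '[[0,0,0,0,0,0],[0,0,0,0,0,0],[0,0,0,0,0,0],[0,0,0,0,0,0],[0,0,0,0,0,0],[0,0,0,0,0,0]]' 1 40
```

```text
t: 6.05
position: [0.5237, 0.2935, 0.0388]
eef_rot: [3.138, -0.0, 1.856]
contact_force: [-0.2, 0.5, 0.6]
gripper_width: 0.594
finger_force: 0.0
t: 6.55
position: [0.5223, 0.293, 0.0366]
eef_rot: [-3.142, 0.0, 1.856]
contact_force: [0.3, -0.5, -0.6]
gripper_width: 0.218
finger_force: 0.0
```

```bash
python3 -m crank '[[0,0,0,0,0,0],[0,0,0,0,0,0],[0,0,0,0,0,0],[0,0,0,0,0,0]]';python3 -m crank '[[0,0,-0.05,0,0,0],[0,0,-0.1,0,0,0],[0,0,-0.2,0,0,0],[0,0,-0.25,0,0,0],[0,0,-0.25,0,0,0],[0,0,-0.25,0,0,0],[0,0,0,0,0,0],[0,0,0,0,0,0]]'
```

```text
t: 6.88
position: [0.5223, 0.293, 0.0366]
eef_rot: [-3.142, 0.0, 1.856]
contact_force: [-0.2, 0.3, -0.2]
gripper_width: 0.006
finger_force: 0.0
t: 7.55
position: [0.5234, 0.2935, 0.2049]
eef_rot: [3.136, -0.001, 1.856]
contact_force: [0.5, -0.9, 0.3]
gripper_width: 0.005
finger_force: 0.0
```

The fingers closed on nothing. I'll look before trying again.

```bash
python3 snap.py wH; python3 snap.py side sH; python3 snap.py top tH;python3 - <<'E'
import pickle
from h import *
c,st=pickle.load(open("wH.pkl","rb"));t,_=pickle.load(open("tH.pkl","rb"));s,_=pickle.load(open("sH.pkl","rb"));print(st["position"])
o=np.zeros((600,800,3),np.uint8);o[:250,:512]=c["image"][:250,:,::-1];o[:280,520:800]=cv2.resize(t["image"][180:250,110:180,::-1],None,fx=4,fy=4)
o[285:585,:400]=cv2.resize(s["image"][220:340,200:360,::-1],None,fx=2.5,fy=2.5)
cv2.imwrite("pics/H.png",o)
for X in ([.5223,.293,.0366],[.5223,.293,.0556]): print(proj(c,X,st),proj(t,X),proj(s,X))
for k,cc,ss in (("w",c,st),("t",t,None),("s",s,None)):
    im=cc["image"].copy()
    if k=="w": im[225:]=0
    for q in mask(im,(4,150,60),(20,255,255))[1][:4]: print(k,cv2.minAreaRect((onz(cc,q[:,0],.032,ss)[:,:2]*1000).astype(np.float32)))
E
```

```text
[0.52341471 0.29353281 0.20485023]
[[256.4009506  169.98122531]] [[147.75429682 217.16659922]] [[272.55001767 290.46542756]]
[[256.34869617 173.30015689]] [[145.91173251 216.08902758]] [[272.88243265 286.63148476]]
w ((521.93310546875, 294.2093505859375), (119.19453430175781, 85.34170532226562), 16.26951026916504)
t ((474.98785400390625, -363.2022399902344), (124.12435150146484, 103.29033660888672), 10.816119194030762)
t ((521.2044677734375, 293.29620361328125), (118.92911529541016, 85.3744888305664), 16.252063751220703)
t ((742.8856811523438, 123.00165557861328), (100.0302505493164, 81.18631744384766), 84.51719665527344)
t ((565.836669921875, 680.4898071289062), (41.86129379272461, 28.83453941345215), 11.883484840393066)
s ((519.3362426757812, 294.6220397949219), (119.17462158203125, 86.85072326660156), 16.32723617553711)
s ((1081.959228515625, -718.6329956054688), (295.2493591308594, 75.57193756103516), 0.1792648583650589)
s ((741.9781494140625, 137.06536865234375), (115.633544921875, 82.5106430053711), 84.68563842773438)
s ((428.2882385253906, -426.95123291015625), (53.2480354309082, 92.61351776123047), 12.671102523803711)
```

View pics/H.png

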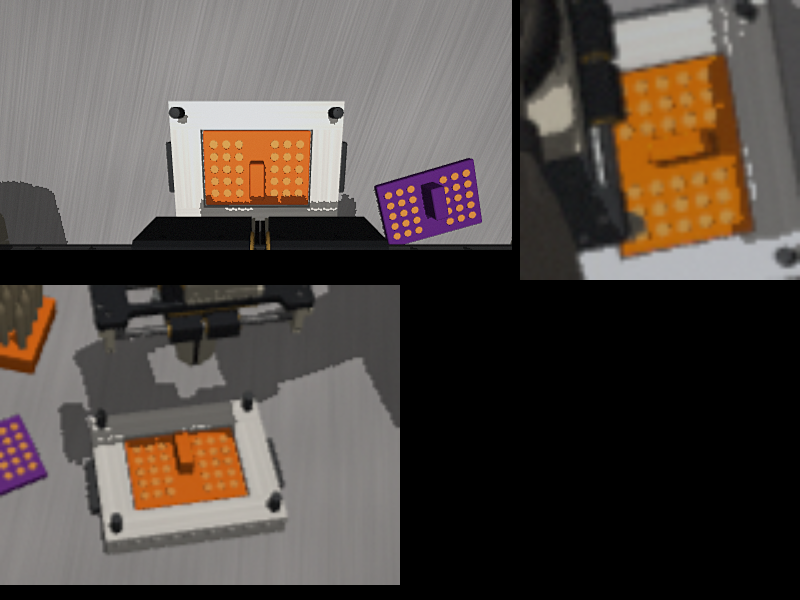

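```bash
python3 - <<'E'
import pickle
from h import *
c,st=pickle.load(open("wH.pkl","rb"));t,_=pickle.load(open("tH.pkl","rb"));s,_=pickle.load(open("sH.pkl","rb"))
p=np.array(st["position"]);print(proj(s,p),proj(t,p),proj(c,p,st))
o=np.zeros((600,800,3),np.uint8)
def put(c,im0,x,y,w,h,f,ox,oy,st=None,pts=()):
    im=cv2.resize(im0[y:y+h,x:x+w,::-1],None,fx=f,fy=f,interpolation=2)
    for X in pts:
        q=((proj(c,X,st)[0]-[x,y]+.5)*f).astype(int);cv2.drawMarker(im,tuple(map(int,q)),(255,255,0),0,9,1)
    o[oy:oy+im.shape[0],ox:ox+im.shape[1]]=im
cen=np.array([.5217,.2937,0]);a=np.radians(16.3);ux=np.array([np.cos(a),np.sin(a),0]);uy=np.array([-np.sin(a),np.cos(a),0]);P=lambda x,y,z:cen+ux*x+uy*y+[0,0,.022+z]
box=[P(i*.008,y,z) for i in(-1,1) for y in(-.03,.01) for z in(.035,)]
put(s,s["image"],235,225,80,75,5,0,0,None,[p]+box)
put(c,c["image"],190,115,130,125,3,405,0,st,box+[p])
put(t,t["image"],120,185,60,60,4,405,380-20 if 0 else 376-16,None,[]) if 0 else None
put(t,t["image"],110,185,70,50,4,405,380,None,box+[p])
cv2.imwrite("pics/I.png",o)
E
```

```text
[[275.33054078 252.92560638]] [[128.66704229 205.58599881]] [[257.60100821 221.40127441]]
```

View pics/I.png

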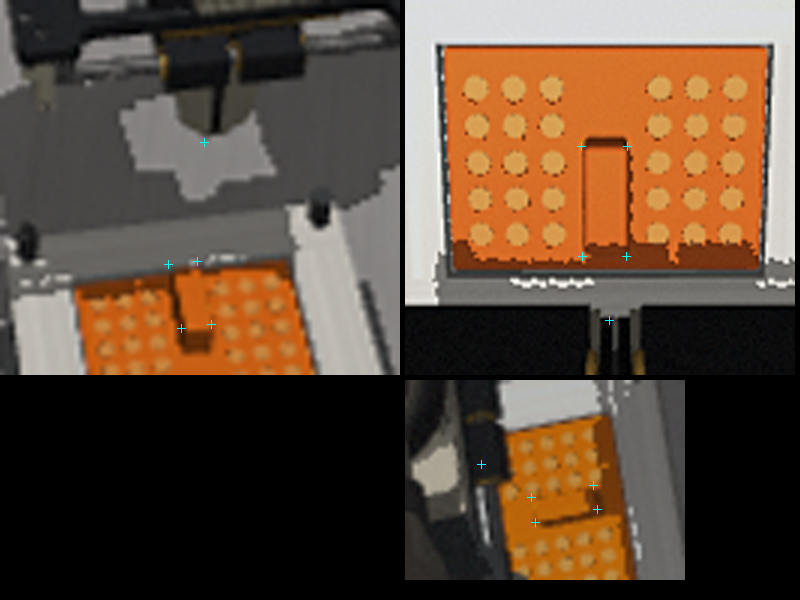

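The cover hasn't moved, and the rib matches the markers in the wrist view, so the pose was plausible. I'll go back down, centred more on the rib and slightly lower, and check numerically with the fingers partly closed.

```bash
python3 -m crank '[[0,0,0,0,0,0],[-0.05,0,0,0,0,0],[0,0,0.25,0,0,0],[0,0,0.25,0,0,0],[0,0,0.25,0,0,0],[0,0,0.2,0,0,0],[0,0,0.1,0,0,0],[0,0,0.05,0,0,0],[0,0,0,0,0,0],[0,0,0,0,0,0]]' 0.2 20; python3 snap.py wJ; python3 snap.py side sJ; python3 snap.py top tJ
python3 -m crank '[[0,0,0,0,0,0],[0,0,0,0,0,0],[0,0,0,0,0,0],[0,0,0,0,0,0],[0,0,0,0,0,0],[0,0,0,0,0,0]]' 0.75 20;python3 - <<'E'
import pickle
from h import *
c,st=pickle.load(open("wJ.pkl","rb"))
hsv=cv2.cvtColor(c["image"],cv2.COLOR_RGB2HSV)
for r in range(150,262,6):
    print(r,''.join('O' if (4<=h<=20 and s>150) else ('#' if v<50 else ('.' if v>110 else '-')) for h,s,v in hsv[r,180:340:2]))
E
```

```text
t: 8.53
position: [0.5248, 0.2857, 0.0369]
eef_rot: [3.141, 0.0, 1.856]
contact_force: [0.3, 0.0, 0.2]
gripper_width: 0.399
finger_force: 0.0
t: 9.18
position: [0.5244, 0.2858, 0.0367]
eef_rot: [3.142, 0.0, 1.856]
contact_force: [-0.2, -0.7, 0.4]
gripper_width: 0.127
finger_force: 0.0
150 OOOOOOOOOOOOOOOOOOOOOOOOOOOOOOOOOOOOOOOOOOOOOOOOOOOOOOOOOOOOOOOOOOOOOOOOOOOOOOOO
156 OOOOOOOOOOOOOOOOOOOOOOOOOOOOOOOOOOOOOOOOOOOOOOOOOOOOOOOOOOOOOOOOOOOOOOOOOOOOOOOO
162 OOOOOOOOOOOOOOOOOOOOOOOOOOOOOOOOOOOOOOOOOOOOOOOOOOOOOOOOOOOOOOOOOOOOOOOOOOOOOOOO
168 OOOOOOOOOOOOOOOOOOOOOOOOOOOOOOOOOOOOOOOOOOOOOOOOOOOOOOOOOOOOOOOOOOOOOOOOOOOOOOOO
174 OOOOOOOOOOOOOOOOOOOOOOOOOOOOOOOOOOOOOOOOOOOOOOOOOOOOOOOOOOOOOOOOOOOOOOOOOOOOOOOO
180 OOOOOOOOOOOOOOOOOOOOOOOOOOOOOOOOOOOOOOOOOOOOOOOOOOOOOOOOOOOOOOOOOOOOOOOOOOOOOOOO
186 OOOOOOOOOOOOOOOOOOOOOOOOOOOOOOOOOOOOOOOOOOOOOOOOOOOOOOOOOOOOOOOOOOOOOOOOOOOOOOOO
192 OOOOOOOOOOOOOOOOOOOOOOOOOOOOOOOOOOOOOOOOOOOOOOOOOOOOOOOOOOOOOOOOOOOOOOOOOOOOOOOO
198 OOOOOOOOOOOOOOOOOOOOOOOOOOOOOOOOOOOOOOOOOOOOOOOOOOOOOOOOOOOOOOOOOOOOOOOOOOOOOOOO
204 OOOOOOOOOOOOOOOOOOOOOOOOOOOOOOOOOOOOOOOOOOOOOOOOOOOOOOOOOOOOOOOOOOOOOOOOOOOOOOOO
210 OOOOOOOOOOOOOOOOOOOOOOOOOOOOOOOOOOOOOOOOOOOOOOOOOOOOOOOOOOOOOOOOOOOOOOOOOOOOOOOO
216 OOOOOOOOOOOOOOOOOOOOOOOOOOOOOOOOOOOOOOOOOOOOOOOOOOOOOOOOOOOOOOOOOOOOOOOOOOOOOOOO
222 ######OOOOOO--------###OOOOOOOOOOOOOOOOOOOOOOOOOOOOOOOOOOO##---------OOOOOO#####
228 ######-------------####OOOOOOOOOOOOOOOOOOOOOOOOOOOOOOOOOOO###--------------#####
234 #OOOOO------------#####OOOOOOOOOOOOOOOOOOOOOOOOOOOOOOOOOOO####------------#OOOO#
240 OOOOOO-----------######OOOOOOOOOOOOOOOOOOOOOOOOOOOOOOOOOOO#####-----------OOOOOO
246 OOO###########################################################################OO
252 OO############################################################################OO
258 OO-----------------------------------------------------------------------------O
```

```bash
python3 snap.py wK; python3 snap.py side sK; python3 snap.py top tK; python3 - <<'E'
import pickle
from h import *
J,stj=pickle.load(open("wJ.pkl","rb"));K,stk=pickle.load(open("wK.pkl","rb"));s,_=pickle.load(open("sK.pkl","rb"));t,_=pickle.load(open("tK.pkl","rb"))
o=np.zeros((600,800,3),np.uint8)
def put(im,x,y,w,h,f,ox,oy):
    i=cv2.resize(im[y:y+h,x:x+w,::-1],None,fx=f,fy=f,interpolation=2);o[oy:oy+i.shape[0],ox:ox+i.shape[1]]=i
put(J["image"],100,100,315,160,1.27,0,0);put(K["image"],100,100,310,160,1.27,402,0)
put(s["image"],235,225,80,75,5,0,210);put(t["image"],105,180,78,75,5,405,210)
cv2.imwrite("pics/K.png",o);print(stk["gripper_width"])
E
```

```text
0.12692749472484843
```

View pics/K.png

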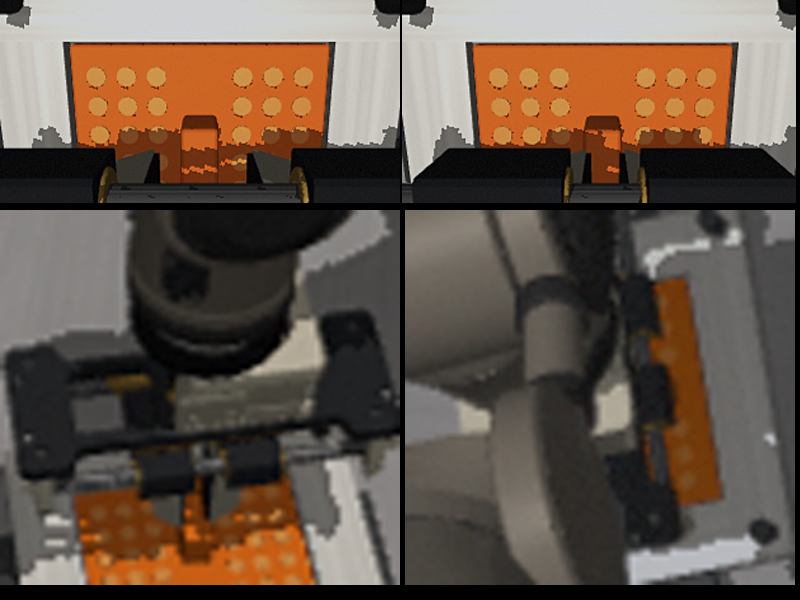

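```bash
python3 - <<'E'
import pickle
from h import *
for n in "JKH":
    c,st=pickle.load(open(f"w{n}.pkl","rb"));hsv=cv2.cvtColor(c["image"],cv2.COLOR_RGB2HSV);print(n)
    for r in range(186 if n!="H" else 214,246,4):
        print(r,''.join(('o' if v<150 else 'O') if (4<=h<=20 and s>150) else ('#' if v<50 else ('.' if v>110 else '-')) for h,s,v in hsv[r,205:315]))
E
```

```text
J
186 OOOOOOOOOOOOOOOOOOOOOOOOOOOOOOOOOOOOOOOOOOOOOOOOOOOOOOOOOOOOOOOOOOOOOOOOOOOOOoOOOOOOOOOOOOOOOOOOOOOOOoOOOOOOOO
190 ooOOOOOOOOOOOOOOOOOOOOOOOOOOOOOOOOOOOOOOOOOOOOOOOOOOOOOOOOOOOOOOOOOOOOOOOOOOOOOoooOOOOOOOOOOOOOOOOOOOOOooOOOOO
194 OOOOOOOOOOOOOOOOOOOOOOOOOOOOOOOOOOOOOOOoooooooooooooooooooooooooooOOOOOOOOOOOOOOOOOOOOOOOOOOOOOOOOOOOOOOOOOOOO
198 OOOOOOOOOOOOOOOOOOOOOOOOOOOOOOOOOOOOOOoooooooooooooooooooooooooooooOOOOOOOOOOOOOOOOOOOOOOOOOOOOOOOOOOOOOOOOOOO
202 oooOOOOOOoooooOOOOOoooooooOOOOOOOoooOooOOOOOOOOOOOOOOOOOOOOOOOOOOooooOOOOOOOOOOOOOOOOOOOOOOOOOOOOOOOOOOoooooOO
206 ooooooooooooooooooooooooooooooooooooooOOOOOOOOOOOOOOOOOOOOOOOOOOOOooOOOOOOOOOOOOOOOOOOOOOOOOOOOOOOOOOOoooooooo
210 ooooooooooooooooooooooooooooooooooooooOOOOOOOOOOOOOOOOOOOOOOOOOOOOoOOOOOOOOOOOoOOOOOOOOOOOOOOOOOOOOOOooooooooo
214 ooooooooooooooooooooooooooooooooooooooOOOOOOOOOOOOOOOOOOOOOOOOOOOOoooOOOOooooooooOOoooooooooOOOOoooooooooooooo
218 ooooooooooooo---oooooooooooooooooooooooooOOOooooooooooOOoooooooooooooooooooooooooooooooooooooo----oooooooooooo
222 --#------------#####ooooooooooooooooooooooooooooooooooooooo
[... 2575 characters left out ...]
##########
222 ###############################################---#o##--####---###############################################
226 ###############################################---####--####---###############################################
230 ###############################################---####--#####--###############################################
234 ##############################################ooo############oooo#############################################
238 #############################################oooo############oooo#############################################
242 #############################################ooooo###########oooo#############################################
```

Finger-tip geometry in the wrist view (tips start at row ~219 rather than ~210) suggests the tips sit above the rib's flanks. The fingers also show about 12 mm apart, over the rib rather than around it. I'll open a little and feel downwards in small steps, watching the force.

```bash
python3 -m crank '[[0,0,0,0,0,0],[0,0,0,0,0,0],[0,0,0,0,0,0],[0,0,0,0,0,0]]' 0.2 20 | tail -3; python3 -m crank '[[0,0,0.015,0,0,0],[0,0,0,0,0,0]]'; python3 -m crank '[[0,0,0.015,0,0,0],[0,0,0,0,0,0]]'
```

```text
contact_force: [0.3, 0.4, -0.2]
gripper_width: 0.367
finger_force: 0.0
t: 9.83
position: [0.5242, 0.2857, 0.034]
eef_rot: [-3.141, 0.0, 1.856]
contact_force: [0.6, 0.5, -0.8]
gripper_width: 0.401
finger_force: 0.0
t: 10.0
position: [0.5241, 0.2857, 0.0316]
eef_rot: [-3.141, 0.0, 1.856]
contact_force: [0.2, 0.0, 0.6]
gripper_width: 0.399
finger_force: 0.0
```

```bash
for i in 1; do python3 -m crank '[[0,0,0.02,0,0,0],[0,0,0,0,0,0]]'|grep -E "pos|force"; done;  python3 -m crank '[[0,0,0.02,0,0,0],[0,0,0,0,0,0]]'|grep -E "pos|force"
```

```text
position: [0.5241, 0.2857, 0.0285]
contact_force: [-0.3, -0.1, 0.6]
finger_force: 0.0
position: [0.5241, 0.2857, 0.0255]
contact_force: [-0.5, -0.5, 0.1]
finger_force: 0.0
```

```bash
python3 -m crank '[[0,0,0.013,0,0,0],[0,0,0,0,0,0]]'|grep -E "pos|force"; python3 -m crank '[[0,0,0,0,0,0],[0,0,0,0,0,0],[0,0,0,0,0,0],[0,0,0,0,0,0],[0,0,0,0,0,0]]' 0.75 20|tail -3
```

```text
position: [0.5242, 0.2857, 0.0238]
contact_force: [0.6, -0.2, -0.6]
finger_force: 0.0
contact_force: [-0.4, -0.4, 0.9]
gripper_width: 0.173
finger_force: 20.0
```

Gripped: width 16 mm, 20 N. So the real fingertips are about 20 mm or more short of the reported TCP. I'll find exactly how much by touching the face, because every later depth depends on it.

```bash
python3 -m crank '[[0,0,0,0,0,0],[0,0,0,0,0,0],[0,0,0,0,0,0]]' 0.3 20|tail -3;python3 -m crank '[[0,0,0.013,0,0,0],[0,0,0,0,0,0]]'|grep -E "pos|force";python3 -m crank '[[0,0,0.013,0,0,0],[0,0,0,0,0,0]]'|grep -E "pos|force";python3 -m crank '[[0,0,0.013,0,0,0],[0,0,0,0,0,0]]'|grep -E "pos|force";
```

```text
contact_force: [-0.8, 0.7, 0.3]
gripper_width: 0.328
finger_force: 0.0
position: [0.5242, 0.2857, 0.0219]
contact_force: [-0.3, 0.8, 0.6]
finger_force: 0.0
position: [0.5242, 0.2857, 0.0199]
contact_force: [-0.2, -1.4, -0.0]
finger_force: 0.0
position: [0.5242, 0.2857, 0.0179]
contact_force: [-0.9, 0.0, 0.1]
finger_force: 0.0
```

```bash
python3 -m crank '[[0,0,0.013,0,0,0],[0,0,0,0,0,0]]'|grep -E "pos|force";python3 -m crank '[[0,0,0.013,0,0,0],[0,0,0,0,0,0]]'|grep -E "pos|force";
```

```text
position: [0.5242, 0.2857, 0.016]
contact_force: [-0.4, 0.2, 0.3]
finger_force: 0.0
position: [0.5242, 0.2858, 0.0141]
contact_force: [-0.1, -0.3, -0.1]
finger_force: 0.0
```

```bash
python3 -m crank '[[0,0,0.013,0,0,0],[0,0,0,0,0,0]]'|grep -E "pos|force";python3 -m crank '[[0,0,0.013,0,0,0],[0,0,0,0,0,0]]'|grep -E "pos|force";
```

```text
position: [0.5242, 0.2857, 0.0122]
contact_force: [-0.8, 0.4, 0.8]
finger_force: 0.0
position: [0.5245, 0.2859, 0.0113]
contact_force: [-2.7, -0.7, 6.4]
finger_force: 3.3
```

The face is touched at a reported z of 0.0119, so the tips are 20 mm short of the reported TCP along the tool axis. Raise about 3 mm, grip firmly, lift.

```bash
python3 -m crank '[[0,0,-0.022,0,0,0],[0,0,0,0,0,0]]'|grep -E "pos|force"; python3 -m crank '[[0,0,0,0,0,0],[0,0,0,0,0,0],[0,0,0,0,0,0],[0,0,0,0,0,0],[0,0,0,0,0,0]]' 1 45;  python3 -m crank '[[0,0,-0.03,0,0,0],[0,0,-0.06,0,0,0],[0,0,-0.12,0,0,0],[0,0,-0.17,0,0,0],[0,0,-0.2,0,0,0],[0,0,-0.2,0,0,0],[0,0,-0.2,0,0,0],[0,0,-0.2,0,0,0],[0,0,0,0,0,0],[0,0,0,0,0,0]]'
```

```text
position: [0.5247, 0.2859, 0.0144]
contact_force: [-0.3, 0.8, 0.3]
finger_force: 0.0
t: 12.92
position: [0.5243, 0.2858, 0.0136]
eef_rot: [-3.141, 0.0, 1.856]
contact_force: [0.6, -0.2, -0.7]
gripper_width: 0.171
finger_force: 45.0
t: 13.75
position: [0.5252, 0.2862, 0.1934]
eef_rot: [3.137, -0.0, 1.856]
contact_force: [-0.3, -1.1, -1.2]
gripper_width: 0.17
finger_force: 45.0
```

```bash
python3 -m crank '[[0,0,0,0,0,0.034],[0,0,0,0,0,0.034],[0,0,0,0,0,0.034],[0,0,0,0,0,0.034],[-0.1,0.015,0,0,0,0],[-0.16,0.023,0,0,0,0],[-0.2,0.03,0,0,0,0],[-0.2,0.03,0,0,0,0],[-0.2,0.03,0,0,0,0],[-0.2,0.03,0,0,0,0]]'; python3 -m crank '[[-0.2,0.03,0,0,0,0],[-0.2,0.03,0,0,0,0],[-0.2,0.028,0,0,0,0],[-0.16,0.023,0,0,0,0],[-0.1,0.015,0,0,0,0],[-0.06,0.006,0,0,0,0],[0,0,0,0,0,0],[0,0,0,0,0,0]]'
```

```text
t: 14.58
position: [0.5241, 0.1229, 0.1897]
eef_rot: [-3.139, 0.001, 1.432]
contact_force: [0.0, -1.0, -1.1]
gripper_width: 0.173
finger_force: 45.0
t: 15.25
position: [0.5248, -0.0144, 0.1903]
eef_rot: [-3.14, -0.0, 1.429]
contact_force: [0.5, -0.3, -0.8]
gripper_width: 0.172
finger_force: 45.0
```

```bash
python3 -m crank '[[0,0,0,0,0.02,0],[0,0,0,0,0.035,0],[0,0,0,0,0.035,0],[0,0,0,0,0.035,0],[0,0,0,0,0.035,0],[0,0,0,0,0.035,0],[0,0,0,0,0.035,0],[0,0,0,0,0.02,0],[0,0,0,0,0,0],[0,0,0,0,0,0]]'; python3 - <<'E'
from workcell import get_state
from h import *
s=get_state();print(np.round(s["joint_positions"],2));R=Rt(s["eef_rot"]);print(R.round(3))
E
```

```text
t: 16.08
position: [0.5252, -0.014, 0.1901]
eef_rot: [-3.139, -0.784, 1.427]
contact_force: [-0.1, 0.5, -0.7]
gripper_width: 0.171
finger_force: 45.0
[-0.61  0.51  1.61  0.68  1.48 -0.69]
[[ 0.101  0.99   0.099]
 [ 0.701 -0.141  0.699]
 [ 0.706 -0.002 -0.708]]
```

```bash
python3 snap.py wL; python3 snap.py side sL; cat > plan.py <<'E'
import sys,json
from h import *
from workcell import get_state
t=np.array(json.loads(sys.argv[1]))/1000;s=get_state();R=Rt(s["eef_rot"]);d=R.T@(t-s["position"])
print("pos",np.round(np.array(s["position"])*1000,1),"tool mm",(d*1000).round(1),"units",(d/.15).round(3))
E
python3 plan.py '[525.1,-19.7,120.3]'; python3 - <<'E'
import pickle
from h import *
c,st=pickle.load(open("wL.pkl","rb"));im=c["image"].copy();im[215:]=0
h=mask(im,(4,150,60),(20,255,255))[1][0];print(cv2.approxPolyDP(cv2.convexHull(h),4,True)[:,0].tolist())
R=Rt(st["eef_rot"]);p=np.array(st["position"])
# cover frame point -> tool: x_t=y+8.4, y_t=x, z_t=-(z)-8.4
for q in [(-60,43,10),(60,43,10),(-60,43,0),(60,43,0),(-8,10,35),(8,10,35)]:
    X=p+R@(np.array([q[1]+8.4,q[0],-q[2]-8.4])/1000);print(q,proj(c,X,st).round(1))
s,_=pickle.load(open("sL.pkl","rb"))
for h in mask(s["image"],(4,150,60),(20,255,255))[1][:5]: print(cv2.approxPolyDP(cv2.convexHull(h),3,True)[:,0].tolist())
for q in [(-60,43,10),(60,43,10),(60,43,0),(-60,43,0),(-60,-43,0),(60,-43,0)]:
    X=p+R@(np.array([q[1]+8.4,q[0],-q[2]-8.4])/1000);print(q,proj(s,X).round(1))
E
```

```text
pos [525.5 -13.4 191.2] tool mm [-54.5   0.4  45.8] units [-0.364  0.003  0.305]
[[452, 187], [440, 199], [369, 214], [150, 214], [143, 141], [399, 129], [435, 146]]
(-60, 43, 10) [[138.6 140.2]]
(60, 43, 10) [[374.6 140.3]]
(-60, 43, 0) [[145.5 138.5]]
(60, 43, 0) [[368.  138.6]]
(-8, 10, 35) [[238.8 218.2]]
(8, 10, 35) [[273.8 218.2]]
[[221, 225], [213, 254], [189, 249], [192, 238]]
[[264, 162], [287, 157], [306, 173]]
[[317, 147], [315, 155], [299, 155], [306, 145]]
[[236, 172], [225, 177], [219, 170]]
[[280, 130], [318, 140]]
(-60, 43, 10) [[305.  168.6]]
(60, 43, 10) [[263.6 160.5]]
(60, 43, 0) [[262.9 164. ]]
(-60, 43, 0) [[304.3 172.1]]
(-60, -43, 0) [[306.1 174.1]]
(60, -43, 0) [[267.5 166.5]]
```

```bash
python3 -m crank '[[-0.1,0,0.07,0,0,0],[-0.164,0.003,0.135,0,0,0],[-0.1,0,0.1,0,0,0],[0,0,0,0,0,0],[0,0,0,0,0,0],[0,0,0,0,0,0]]'|grep -E "pos|force"; python3 plan.py '[528.7,5.3,91.0]'
```

```text
position: [0.5257, -0.0201, 0.1215]
contact_force: [0.1, 0.7, -1.4]
finger_force: 45.0
pos [525.7 -20.1 121.5] tool mm [-3.4 -0.7 39.7] units [-0.023 -0.004  0.265]
```

```bash
python3 -m crank '[[0,-0.004,0.1,0,0,0],[0,0,0.1,0,0,0],[0,0,0.03,0,0,0],[0,0,0,0,0,0],[0,0,0,0,0,0]]'|grep -E "pos|force"; python3 -m crank '[[0,0,0.015,0,0,0],[0,0,0,0,0,0]]'|grep -E "pos|force"; python3 -m crank '[[0,0,0.013,0,0,0],[0,0,0,0,0,0]]'|grep -E "pos|force"; python3 plan.py '[528.7,5.3,91.0]'
```

```text
position: [0.5283, 0.0035, 0.0966]
contact_force: [-0.2, 0.7, -0.9]
finger_force: 45.0
position: [0.5283, 0.0048, 0.0944]
contact_force: [0.2, -0.0, -1.2]
finger_force: 45.0
position: [0.5282, 0.0065, 0.0926]
contact_force: [-0.0, -0.9, -1.6]
finger_force: 45.0
pos [528.2   6.5  92.6] tool mm [-1.9  0.6  0.4] units [-0.012  0.004  0.002]
```

```bash
for i in a; do python3 -m crank '[[0,0,0.01,0,0,0],[0,0,0,0,0,0]]'|grep -E "pos|t_force"; done; python3 -m crank '[[0,0,0.01,0,0,0],[0,0,0,0,0,0]]'|grep -E "pos|t_force"; python3 -m crank '[[0,0,0.01,0,0,0],[0,0,0,0,0,0]]'|grep -E "pos|t_force"
```

```text
position: [0.5285, 0.0074, 0.0916]
contact_force: [-0.5, -1.4, 0.4]
position: [0.5287, 0.0076, 0.0913]
contact_force: [-2.1, -8.2, 8.7]
position: [0.5288, 0.0076, 0.0912]
contact_force: [-8.8, -14.9, 17.5]
```

The back meets the rails, force along the rail normal. Back off 2 mm and feel towards the lip.

```bash
python3 -m crank '[[0,0,-0.024,0,0,0],[0,0,0,0,0,0]]'|grep -E "pos|t_force"; python3 -m crank '[[-0.012,0,0,0,0,0],[0,0,0,0,0,0]]'|grep -E "pos|t_force"; python3 -m crank '[[-0.01,0,0,0,0,0],[0,0,0,0,0,0]]'|grep -E "pos|t_force"; python3 -m crank '[[-0.01,0,0,0,0,0],[0,0,0,0,0,0]]'|grep -E "pos|t_force"
```

```text
position: [0.5286, 0.0065, 0.0923]
contact_force: [1.1, -0.5, -0.6]
position: [0.528, 0.006, 0.0901]
contact_force: [-0.3, -1.1, -0.2]
position: [0.5278, 0.0051, 0.0892]
contact_force: [-0.1, -0.9, 0.0]
position: [0.5277, 0.0041, 0.0884]
contact_force: [1.0, 0.8, -0.1]
```

```bash
python3 -m crank '[[-0.01,0,0,0,0,0],[0,0,0,0,0,0]]'|grep -E "pos|t_force"; python3 -m crank '[[-0.01,0,0,0,0,0],[0,0,0,0,0,0]]'|grep -E "pos|t_force"
```

```text
position: [0.5275, 0.0039, 0.0882]
contact_force: [0.6, 4.2, 3.6]
position: [0.5274, 0.0037, 0.0882]
contact_force: [-1.5, 6.5, 9.5]
```

Lip found. Release here, then retract along the tool axis.

```bash
python3 -m crank '[[0.008,0,0,0,0,0],[0,0,0.006,0,0,0]]'|grep -E "pos|t_force"; python3 -m crank '[[0,0,0,0,0,0],[0,0,0,0,0,0],[0,0,0,0,0,0],[0,0,0,0,0,0],[0,0,0,0,0,0]]' 0.3;  python3 -m crank '[[0,0,-0.08,0,0,0],[0,0,-0.15,0,0,0],[0,0,-0.25,0,0,0],[0,0,-0.25,0,0,0],[0,0,0,0,0,0],[0,0,0,0,0,0]]'; python3 snap.py wM; python3 snap.py side sM; python3 snap.py top tM
python3 - <<'E'
import pickle
from h import *
C=np.array([524.3,-25.2,70]);r=np.array([np.cos(np.radians(81.8)),np.sin(np.radians(81.8)),0]);z=np.array([0,0,1.]);cy=(r+z)/2**.5;cz=(z-r)/2**.5;cx=np.cross(cy,cz)
P=np.array([527.4,3.9,88.3]);F=P-34.6*cy+8.4*cz;print("foot back mid",F.round(1))
for n in("wM","sM","tM"):
    c,st=pickle.load(open(n+".pkl","rb"));im=c["image"].copy()
    pr=[(proj(c,(F+x*cx+y*cy+zz*cz)/1000,st if n=="wM" else None)[0].round(0)).tolist() for x,y,zz in((-60,86,10),(60,86,10),(60,0,10),(-60,0,10),(0,33,35))];print(n,pr)
    cs=[cv2.approxPolyDP(cv2.convexHull(h),3,True)[:,0].tolist() for h in mask(im,(4,150,60),(20,255,255))[1][:6]]
    k=min(cs,key=lambda q:np.linalg.norm(np.mean(q,0)-np.mean(pr[:4],0)));print(k)
E
```

```text
position: [0.5277, 0.0041, 0.088]
contact_force: [-2.9, -1.8, 16.3]
t: 19.52
position: [0.5277, 0.003, 0.0863]
eef_rot: [-3.141, -0.785, 1.428]
contact_force: [0.5, 0.0, 0.0]
gripper_width: 0.35
finger_force: 0.0
t: 20.02
position: [0.5173, -0.0756, 0.1653]
eef_rot: [3.137, -0.783, 1.429]
contact_force: [0.3, 0.6, 0.0]
gripper_width: 0.349
finger_force: 0.0
foot back mid [523.1 -26.2  69.8]
wM [[185.0, 125.0], [326.0, 125.0], [321.0, 221.0], [190.0, 221.0], [256.0, 193.0]]
[[326, 124], [321, 218], [194, 216], [189, 125]]
sM [[300.0, 198.0], [261.0, 190.0], [266.0, 191.0], [302.0, 199.0], [284.0, 187.0]]
[[302, 200], [262, 192], [285, 187]]
tM [[243.0, 242.0], [255.0, 193.0], [278.0, 203.0], [268.0, 249.0], [272.0, 223.0]]
[[253, 193], [277, 203], [276, 227], [267, 248], [242, 241]]
```

The cover lies on the rest as predicted in all three views; its wrist corners (189,125) and (326,124) match to about 2 px. Next I move up and over, and turn the tool 120° for the edge grip.

```bash
python3 plan.py '[525,-60,270]'; python3 - <<'E'
from h import *
import json
r=np.array([np.cos(np.radians(81.8)),np.sin(np.radians(81.8)),0]);z=np.array([0,0,1.]);cy=(r+z)/2**.5;cz=(z-r)/2**.5;cx=np.cross(cy,cz)
R0=np.c_[cy,cx,-cz];print((R0.T@np.array([13,140,0])/150).round(3))
E
```

```text
pos [516.1 -72.6 163.4] tool mm [ 85.2   6.8 -65.6] units [ 0.568  0.045 -0.437]
[ 0.662 -0.047  0.662]
```

```bash
python3 -m crank '[[0.14,0.011,-0.11,0,0,0],[0.14,0.011,-0.11,0,0,0],[0.14,0.011,-0.11,0,0,0],[0.14,0.011,-0.11,0,0,0],[0.13,-0.01,0.13,0,0,0],[0.13,-0.01,0.13,0,0,0],[0.13,-0.01,0.13,0,0,0],[0.13,-0.01,0.13,0,0,0],[0.13,-0.01,0.13,0,0,0],[0,0,0,0,0,0]]'|grep -E "pos|rot|force"; python3 -m crank '[[0,0,0,-0.0214,-0.0214,0.0214],[0,0,0,-0.0214,-0.0214,0.0214],[0,0,0,-0.0214,-0.0214,0.0214],[0,0,0,-0.0214,-0.0214,0.0214],[0,0,0,-0.0214,-0.0214,0.0214],[0,0,0,-0.0214,-0.0214,0.0214],[0,0,0,-0.0214,-0.0214,0.0214],[0,0,0,-0.0214,-0.0214,0.0214],[0,0,0,-0.0214,-0.0214,0.0214]]'|grep -E "pos|rot|force"; python3 -m crank '[[0,0,0,-0.0214,-0.0214,0.0214],[0,0,0,-0.0214,-0.0214,0.0214],[0,0,0,-0.0214,-0.0214,0.0214],[0,0,0,-0.0214,-0.0214,0.0214],[0,0,0,-0.0214,-0.0214,0.0214],[0,0,0,-0.0214,-0.0214,0.0214],[0,0,0,-0.0214,-0.0214,0.0214],[0,0,0,-0.0214,-0.0214,0.0214],[0,0,0,-0.0214,-0.0214,0.0214],[0,0,0,0,0,0]]'|grep -E "pos|rot|force"; cat > rot.py <<'E'
import sys,json
from h import *
from workcell import get_state
r=np.array([np.cos(np.radians(81.8)),np.sin(np.radians(81.8)),0]);z=np.array([0,0,1.]);cy=(r+z)/2**.5;cz=(z-r)/2**.5;cx=np.cross(cy,cz)
s=get_state();R=Rt(s["eef_rot"]);T=np.c_[cx,cz,-cy]
print("turn units",(Ro.from_matrix(R.T@T).as_rotvec()/np.pi).round(4),"joints",np.round(s["joint_positions"],2))
E
python3 rot.py; python3 plan.py '[538.4,79.5,183.6]'
```

```text
position: [0.5356, 0.0811, 0.2696]
eef_rot: [-3.137, -0.788, 1.431]
contact_force: [-0.8, -0.0, -0.2]
finger_force: 0.0
position: [0.5356, 0.0762, 0.2686]
eef_rot: [2.92, -0.254, 0.708]
contact_force: [0.3, 0.1, -0.2]
finger_force: 0.0
position: [0.536, 0.0771, 0.2636]
eef_rot: [2.392, 0.016, -0.083]
contact_force: [-0.7, -0.5, -1.1]
finger_force: 0.0
turn units [-0.0114 -0.0098  0.0173] joints [ 0.38  0.58  1.24 -0.65  1.7   2.07]
pos [536.   77.1 263.6] tool mm [  3.4 -56.3  56.8] units [ 0.023 -0.376  0.378]
```

```bash
python3 -m crank '[[0,0,0,0,0,0],[0,0,0,0,0,0]]'|grep -E "pos|rot"; python3 rot.py; python3 plan.py '[538.4,79.5,183.6]'
```

```text
position: [0.5357, 0.0757, 0.2682]
eef_rot: [2.399, 0.009, -0.079]
turn units [-0.0136 -0.0122  0.0167] joints [ 0.38  0.56  1.24 -0.65  1.7   2.06]
pos [535.7  75.7 268.2] tool mm [  3.1 -60.1  59.6] units [ 0.021 -0.401  0.397]
```

```bash
python3 -m crank '[[0,0,0,-0.0136,-0.0122,0.0167],[0.01,-0.13,0.13,0,0,0],[0.01,-0.13,0.13,0,0,0],[0,-0.14,0.13,0,0,0],[0,0,0,0,0,0],[0,0,0,0,0,0],[0,0,0,0,0,0]]'|grep -E "pos|rot"; python3 rot.py; python3 snap.py wN; python3 - <<'E'
import pickle
from h import *
r=np.array([np.cos(np.radians(81.8)),np.sin(np.radians(81.8)),0]);z=np.array([0,0,1.]);cy=(r+z)/2**.5;cz=(z-r)/2**.5;cx=np.cross(cy,cz)
F=np.array([523.1,-26.2,69.8]);c,st=pickle.load(open("wN.pkl","rb"))
im=c["image"].copy()
for h in mask(im,(4,150,60),(20,255,255))[1][:4]: print(cv2.contourArea(h),cv2.approxPolyDP(cv2.convexHull(h),3,True)[:,0].tolist())
print([(q,proj(c,(F+q[0]*cx+q[1]*cy+q[2]*cz)/1000,st)[0].round(0).tolist()) for q in((-60,86,10),(60,86,10),(60,86,0),(-60,86,0),(60,0,10),(60,0,0))])
E
python3 plan.py '[538.4,79.5,183.6]'
```

```text
position: [0.5398, 0.0761, 0.1873]
eef_rot: [2.357, -0.004, -0.145]
turn units [-0.0002 -0.0005 -0.0015] joints [ 0.38  0.68  1.29 -0.66  1.62  2.22]
3482.0 [[402, 115], [404, 175], [391, 190], [354, 184], [341, 127], [358, 115]]
2033.0 [[258, 119], [286, 181], [285, 193], [260, 244], [250, 244], [246, 124], [250, 119]]
1252.5 [[454, 304], [119, 303], [447, 297]]
373.5 [[195, 232], [199, 239], [198, 277], [195, 285], [189, 287], [186, 256], [190, 234]]
[((-60, 86, 10), [260.0, 264.0]), ((60, 86, 10), [259.0, 123.0]), ((60, 86, 0), [246.0, 123.0]), ((-60, 86, 0), [248.0, 264.0]), ((60, 0, 10), [259.0, 120.0]), ((60, 0, 0), [249.0, 120.0])]
pos [540.   76.3 187.4] tool mm [-2.  -4.8  0.6] units [-0.014 -0.032  0.004]
```

The cover edge shows at columns 246–258 starting at row 119, matching the prediction (246–259, row 120). Fingers are aligned after a 5 mm correction, so I go in.

```bash
python3 -m crank '[[-0.014,-0.032,0,0,0,0],[0,0,0.12,0,0,0],[0,0,0.17,0,0,0],[0,0,0.1,0,0,0],[0,0,0,0,0,0],[0,0,0,0,0,0]]'|grep -E "pos|force"; python3 plan.py '[526.7,-1.7,101.6]'
```

```text
position: [0.5319, 0.039, 0.1408]
contact_force: [-1.2, -0.6, -0.3]
finger_force: 0.0
pos [531.9  39.  140.8] tool mm [ 0.8  1.3 56.8] units [0.005 0.008 0.378]
```

```bash
python3 -m crank '[[0.005,0.008,0.09,0,0,0],[0,0,0.09,0,0,0],[0,0,0.05,0,0,0],[0,0,0,0,0,0],[0,0,0,0,0,0]]'|grep -E "pos|force"; python3 -m crank '[[0,0,0.05,0,0,0],[0,0,0.05,0,0,0],[0,0,0,0,0,0]]'|grep -E "pos|force"; python3 -m crank '[[0,0,0.025,0,0,0],[0,0,0.02,0,0,0],[0,0,0,0,0,0],[0,0,0,0,0,0]]'|grep -E "pos|force"; python3 plan.py '[526.7,-1.7,101.6]'; python3 rot.py
```

```text
position: [0.5292, 0.0144, 0.1172]
contact_force: [-0.1, -0.0, 1.2]
finger_force: 0.0
position: [0.5267, 0.0027, 0.1051]
contact_force: [-0.8, -0.0, -1.1]
finger_force: 0.0
position: [0.5265, -0.0015, 0.101]
contact_force: [-0.3, -0.2, -0.2]
finger_force: 0.0
pos [526.5  -1.5 101. ] tool mm [ 0.2  0.5 -0.3] units [ 0.001  0.004 -0.002]
turn units [ 0.0003  0.0004 -0.0009] joints [ 0.27  0.71  1.51 -0.72  1.37  2.31]
```

Positioned exactly. Close gently, then firmly.

```bash
python3 -m crank '[[0,0,0,0,0,0],[0,0,0,0,0,0],[0,0,0,0,0,0],[0,0,0,0,0,0],[0,0,0,0,0,0],[0,0,0,0,0,0]]' 1 10|grep -vE "rot"; python3 -m crank '[[0,0,0,0,0,0],[0,0,0,0,0,0]]' 1 50|grep -vE "rot"
```

```text
t: 25.38
position: [0.5266, -0.0014, 0.1013]
contact_force: [-0.5, -0.0, 1.4]
gripper_width: 0.112
finger_force: 10.0
t: 25.55
position: [0.5266, -0.0015, 0.1014]
contact_force: [0.1, -0.1, 3.4]
gripper_width: 0.109
finger_force: 50.0
```

```bash
python3 -m crank '[[0,0.05,-0.05,0,0,0],[0,0.09,-0.09,0,0,0],[0,0.12,-0.12,0,0,0],[0,0.12,-0.12,0,0,0],[0,0.12,-0.12,0,0,0],[0,0.12,-0.12,0,0,0],[0,0.08,-0.08,0,0,0],[0,0,0,0,0,0]]'|grep -vE "rot";python3 -m crank '[[0,0,0,0.02,0,0],[0,0,0,0.035,0,0],[0,0,0,0.035,0,0],[0,0,0,0.035,0,0],[0,0,0,0.035,0,0],[0,0,0,0.035,0,0],[0,0,0,0.035,0,0],[0,0,0,0.02,0,0],[0,0,0,0,0,0],[0,0,0,0,0,0]]'
```

```text
t: 26.22
position: [0.5276, -0.0008, 0.2536]
contact_force: [0.0, 0.9, -1.2]
gripper_width: 0.108
finger_force: 50.0
t: 27.05
position: [0.5258, -0.0021, 0.2487]
eef_rot: [3.139, 0.0, -0.149]
contact_force: [-0.2, 1.0, -1.3]
gripper_width: 0.103
finger_force: 50.0
```

```bash
python3 -m crank '[[0,0,0,0,0,-0.036],[0,0,0,0,0,-0.036],[0,0,0,0,0,-0.036],[0,0,0,0,0,0],[0,0,0,0,0,0]]'; cat > rot2.py <<'E'
from h import *
from workcell import get_state
a=np.radians(11.4);sx=np.array([np.cos(a),np.sin(a),0]);z=np.array([0,0,1.]);sy=np.cross(z,sx)
s=get_state();R=Rt(s["eef_rot"]);T=np.c_[sx,-sy,-z]
print("turn units",(Ro.from_matrix(R.T@T).as_rotvec()/np.pi).round(4),"joints",np.round(s["joint_positions"],2))
E
python3 rot2.py; python3 plan.py '[457,-271.8,200]'
```

```text
t: 27.47
position: [0.5262, -0.0001, 0.2489]
eef_rot: [3.14, 0.001, 0.192]
contact_force: [-0.4, 0.4, -1.7]
gripper_width: 0.104
finger_force: 50.0
turn units [ 0.0006  0.0002 -0.0023] joints [-0.14  0.31  1.44 -0.    1.38  1.23]
pos [ 5.262e+02 -1.000e-01  2.489e+02] tool mm [-119.7  253.4   49.5] units [-0.798  1.689  0.33 ]
```

```bash
python3 -m crank '[[-0.04,0.08,0.01,0,0,-0.0023],[-0.08,0.17,0.02,0,0,0],[-0.09,0.2,0.02,0,0,0],[-0.09,0.2,0.02,0,0,0],[-0.09,0.2,0.02,0,0,0],[-0.09,0.2,0.02,0,0,0],[-0.09,0.2,0.02,0,0,0],[-0.09,0.18,0.02,0,0,0],[-0.08,0.16,0.02,0,0,0],[-0.058,0.1,0.01,0,0,0]]'|grep -E "pos|for"; python3 -m crank '[[0,0,0,0,0,0],[0,0,0,0,0,0],[0,0,0,0,0,0]]'; python3 rot2.py; python3 plan.py '[457,-271.8,150]'; python3 snap.py wP; python3 snap.py top tP; python3 snap.py side sP
```

```text
position: [0.4589, -0.2755, 0.222]
contact_force: [-0.3, 0.2, -0.7]
finger_force: 50.0
t: 28.55
position: [0.4599, -0.2725, 0.2226]
eef_rot: [3.141, -0.001, 0.2]
contact_force: [-0.7, -0.2, -1.7]
gripper_width: 0.107
finger_force: 50.0
turn units [ 0.0002 -0.0002  0.0002] joints [-0.68  0.35  1.47  0.    1.32  0.69]
pos [ 459.9 -272.5  222.6] tool mm [-2.8 -1.3 72.6] units [-0.018 -0.009  0.484]
```

```bash
python3 - <<'E'
import pickle
from h import *
a=np.radians(11.4);sx=np.array([np.cos(a),np.sin(a),0]);z=np.array([0,0,1.]);sy=np.cross(z,sx);S=np.array([.457,-.2718,.01])
c,st=pickle.load(open("wP.pkl","rb"));p=np.array(st["position"]);R=Rt(st["eef_rot"]);print(p)
hs=cv2.cvtColor(c["image"],cv2.COLOR_RGB2HSV)
g=cv2.inRange(hs,(50,100,40),(85,255,255));ys,xs=np.nonzero(g);print(len(xs))
if len(xs):
    W=onz(c,np.c_[xs,ys],.01,st);d=W-S;u,v=d@sx*1e3,d@sy*1e3;print("strip u range",u.min(),u.max(),"v mid by u:",[(int(q),round(np.mean(v[abs(u-q)<4]),2)) for q in range(-70,80,10) if (abs(u-q)<4).sum()>5])
for h in mask(c["image"],(4,150,60),(20,255,255))[1][:5]: print(cv2.approxPolyDP(cv2.convexHull(h),2,True)[:,0].tolist())
X=lambda x,y,zz:p+R@(np.array([x,-(-(zz-5)) if 0 else (zz-5),-(y+3)])/1000)   # tool x=cx, tool y=cz, tool z=-cy ; TCP at own y=-3,z=5
for q in((60,-43,0),(60,-43,10),(60,43,0),(60,43,10)):print(q,proj(c,X(*q),st)[0].round(1))
for n in("tP","sP"):
    k,_=pickle.load(open(n+".pkl","rb"));print(n,[ (q,proj(k,X(*q))[0].round(0).tolist()) for q in((60,-43,5),(-60,-43,5),(60,43,5),(-60,43,5))])
    for h in mask(k["image"],(4,150,60),(20,255,255))[1][:6]: print(cv2.approxPolyDP(cv2.convexHull(h),2,True)[:,0].tolist())
E
```

```text
[ 0.45990022 -0.27250865  0.22264602]
162
strip u range 59.985317939747596 78.76110893671003 v mid by u: [(60, np.float64(0.42)), (70, np.float64(0.11))]
[[316, 123], [331, 171], [330, 183], [312, 216], [269, 244], [250, 244], [250, 126], [254, 120], [304, 120]]
[[342, 120], [370, 123], [378, 179], [362, 216], [335, 214]]
[[406, 304], [71, 304], [250, 274], [269, 274], [401, 297]]
[[236, 232], [237, 279], [233, 287], [231, 255], [233, 233]]
[[284, 232], [288, 255], [287, 287], [283, 285]]
(60, -43, 0) [251.  121.6]
(60, -43, 10) [265.7 121.5]
(60, 43, 0) [245.7 128.8]
(60, 43, 10) [269.7 128.7]
tP [((60, -43, 5), [376.0, 230.0]), ((-60, -43, 5), [386.0, 284.0]), ((60, 43, 5), [389.0, 225.0]), ((-60, 43, 5), [399.0, 285.0])]
[[15, 145], [21, 148], [11, 196], [0, 196], [0, 151], [3, 144]]
[[203, 142], [220, 129], [241, 133], [236, 159], [203, 154]]
[[390, 225], [391, 230], [387, 234], [376, 238], [375, 230]]
[[326, 158], [320, 164], [310, 164], [304, 159], [303, 152], [305, 147]]
[[416, 271], [416, 280], [407, 279], [408, 274]]
sP [((60, -43, 5), [293.0, 126.0]), ((-60, -43, 5), [328.0, 125.0]), ((60, 43, 5), [295.0, 104.0]), ((-60, 43, 5), [331.0, 103.0])]
[[320, 128], [320, 154], [290, 156], [289, 129]]
[[296, 103], [330, 108], [327, 125], [294, 125]]
[[221, 225], [221, 233], [213, 254], [189, 249], [192, 238]]
[[236, 172], [230, 177], [225, 177], [219, 170], [236, 169]]
```

Strip end at u=78.8, within 0.4 mm laterally, so the slot estimate holds and the cover is held as modelled. Descend to just above the pins.

```bash
python3 -m crank '[[-0.018,-0.009,0.1,0,0,0],[0,0,0.2,0,0,0],[0,0,0.2,0,0,0],[0,0,0.2,0,0,0],[0,0,0.1,0,0,0],[0,0,0.04,0,0,0],[0,0,0,0,0,0],[0,0,0,0,0,0],[0,0,0,0,0,0]]'; python3 rot2.py; python3 plan.py '[457,-271.7,50]'; python3 -c "
from workcell import get_state;print(get_state()['position'])"
```

```text
t: 29.45
position: [0.4578, -0.2733, 0.0983]
eef_rot: [3.138, -0.003, 0.201]
contact_force: [0.4, 0.2, -2.1]
gripper_width: 0.105
finger_force: 50.0
turn units [ 0.0011 -0.0009  0.0007] joints [-0.68  0.46  1.66 -0.    1.02  0.69]
pos [ 457.8 -273.3   98.3] tool mm [-0.6 -1.9 48.3] units [-0.004 -0.013  0.322]
[ 0.45782924 -0.27330349  0.09833735]
```

```bash
python3 -m crank '[[-0.003,-0.008,0,0,0,0],[0,0,0,0,0,0],[0,0,0,0,0,0]]'|grep pos; python3 rot2.py; python3 plan.py '[457,-271.7,50]'; python3 -m crank '[[0,0,0.04,0,0,0],[0,0,0.04,0,0,0],[0,0,0,0,0,0]]'|grep -E "pos|force"; python3 plan.py '[457,-271.7,50]'
```

```text
position: [0.4564, -0.2719, 0.0976]
turn units [ 0.0008 -0.0006  0.0006] joints [-0.68  0.46  1.66 -0.    1.01  0.69]
pos [ 456.4 -271.9   97.6] tool mm [ 0.6 -0.2 47.6] units [ 0.004 -0.001  0.317]
position: [0.4554, -0.2712, 0.0833]
contact_force: [-0.3, 0.9, -0.3]
finger_force: 50.0
pos [ 455.4 -271.2   83.3] tool mm [ 1.5  0.8 33.3] units [0.01  0.005 0.222]
```

```bash
python3 -m crank '[[0.008,0.004,0.02,0,0,0],[0,0,0.03,0,0,0],[0,0,0,0,0,0]]'|grep -E "pos|t_force"; python3 plan.py '[457,-271.7,50]'; python3 -m crank '[[0,0,0.03,0,0,0],[0,0,0.03,0,0,0],[0,0,0,0,0,0]]'|grep -E "pos|t_force";  python3 plan.py '[457,-271.7,50]'
```

```text
position: [0.4571, -0.2718, 0.0763]
contact_force: [0.4, -0.1, -2.5]
pos [ 457.1 -271.8   76.3] tool mm [-0.1 -0.1 26.3] units [-0.    -0.001  0.175]
position: [0.457, -0.2718, 0.0673]
contact_force: [0.5, 0.2, -0.6]
pos [ 457.  -271.8   67.3] tool mm [-0.  -0.1 17.3] units [-0.    -0.001  0.115]
```

The foot is well between the pins with no contact. On down to the base plate, slowing at the end.

```bash
python3 -m crank '[[0,0,0.04,0,0,0],[0,0,0.04,0,0,0],[0,0,0,0,0,0]]'|grep -E "pos|t_force"; python3 -m crank '[[0,0,0.015,0,0,0],[0,0,0,0,0,0]]'|grep -E "pos|t_force"; python3 -m crank '[[0,0,0.01,0,0,0],[0,0,0,0,0,0]]'|grep -E "pos|t_force"; python3 -m crank '[[0,0,0.008,0,0,0],[0,0,0,0,0,0]]'|grep -E "pos|t_force"
```

```text
position: [0.4569, -0.2718, 0.055]
contact_force: [-0.4, -0.1, -1.2]
position: [0.4573, -0.2721, 0.0536]
contact_force: [0.1, 0.8, -1.9]
position: [0.4575, -0.2721, 0.0524]
contact_force: [0.2, 1.2, -2.2]
position: [0.4575, -0.2721, 0.0513]
contact_force: [0.1, 1.8, -0.8]
```

```bash
python3 -m crank '[[0,0,0.008,0,0,0],[0,0,0,0,0,0]]'|grep -E "pos|t_force"; python3 -m crank '[[0,0,0.008,0,0,0],[0,0,0,0,0,0]]'|grep -E "pos|t_force"
```

```text
position: [0.4575, -0.2721, 0.05]
contact_force: [0.6, 0.7, -1.2]
position: [0.4578, -0.2722, 0.0495]
contact_force: [-0.4, 2.7, 4.9]
```

Seated: force reverses at z = 0.0495, against 0.050 expected. Release with a small opening and retreat straight up.

```bash
python3 -m crank '[[0,0,0,0,0,0],[0,0,0,0,0,0],[0,0,0,0,0,0],[0,0,0,0,0,0],[0,0,0,0,0,0]]' 0.4|grep -vE rot; python3 -m crank '[[0,0,-0.05,0,0,0],[0,0,-0.1,0,0,0],[0,0,-0.2,0,0,0],[0,0,-0.25,0,0,0],[0,0,-0.25,0,0,0],[0,0,-0.25,0,0,0],[0,0,0,0,0,0],[0,0,0,0,0,0]]'|grep -E "^t|pos|force"; python3 -m crank '[[-0.2,0,0,0,0,0],[-0.2,0,0,0,0,0],[-0.2,0,0,0,0,0],[0,0,0,0,0,0],[0,0,0,0,0,0]]'|grep -E "^t|pos"; python3 snap.py wQ; python3 snap.py top tQ; python3 snap.py side sQ
python3 - <<'E'
import pickle
from h import *
a=np.radians(11.4);sx=np.array([np.cos(a),np.sin(a),0]);z=np.array([0,0,1.]);sy=np.cross(z,sx);S=np.array([.457,-.2718,.01])
old={"t":pickle.load(open("c0.pkl","rb"))["top"]["image"],"s":pickle.load(open("c0.pkl","rb"))["side"]["image"]}
for n in("wQ","tQ","sQ"):
    c,st=pickle.load(open(n+".pkl","rb"));st=st if n=="wQ" else None
    print(n,"pred top corners",[proj(c,S+sx*x+sy*y+z*h,st)[0].round(1).tolist() for x,y,h in((.06,.005,.086),(-.06,.005,.086),(-.06,-.005,.086),(.06,-.005,.086),(0,-.03,.043),(-.06,.005,0),(.06,.005,0))])
    for h in mask(c["image"],(4,150,60),(20,255,255))[1][:6]: print(' ',cv2.approxPolyDP(cv2.convexHull(h),2,True)[:,0].tolist())
    m=mask(c["image"],(50,100,40),(85,255,255),3)[1];print('  green',[cv2.boundingRect(k) for k in m])
E
```

```text
t: 31.95
position: [0.4575, -0.2723, 0.0489]
contact_force: [0.0, 0.3, 0.4]
gripper_width: 0.296
finger_force: 0.0
t: 32.62
position: [0.4583, -0.2728, 0.2168]
contact_force: [-0.1, 0.1, -0.2]
finger_force: 0.0
t: 33.03
position: [0.3678, -0.2897, 0.213]
wQ pred top corners [[252.6, 8.8], [253.4, 150.2], [264.0, 150.2], [264.3, 8.8], [287.8, 86.7], [254.7, 141.4], [254.2, 32.9]]
  [[385, 11], [392, 88], [373, 149], [365, 150], [342, 141], [349, 35], [376, 11]]
  [[324, 11], [340, 79], [340, 89], [318, 149], [310, 150], [299, 141], [302, 35], [315, 11]]
  [[264, 7], [290, 82], [289, 91], [265, 146], [256, 147], [255, 8]]
  [[444, 303], [109, 304], [317, 297], [438, 297]]
  [[204, 232], [207, 239], [206, 277], [203, 285], [198, 287], [195, 270], [196, 247], [200, 232]]
  [[315, 232], [319, 232], [323, 246], [324, 272], [321, 287], [316, 285], [313, 276], [312, 242]]
  green [(254, 14, 10, 145)]
tQ pred top corners [[363.6, 235.4], [372.0, 285.3], [376.1, 284.8], [367.6, 235.0], [376.8, 259.2], [362.7, 284.8], [355.1, 238.8]]
  [[409, 232], [418, 254], [418, 279], [365, 283], [357, 238], [365, 235]]
  [[15, 145], [21, 148], [11, 196], [0, 196], [0, 151], [3, 144]]
  [[203, 142], [220, 129], [241, 133], [236, 159], [203, 154]]
  [[326, 158], [320, 164], [311, 164], [305, 159], [303, 152], [305, 147]]
  green [(354, 232, 5, 9), (363, 284, 4, 4)]
sQ pred top corners [[291.6, 147.0], [325.2, 146.1], [324.7, 144.3], [291.2, 145.2], [305.7, 149.8], [322.0, 164.4], [289.7, 165.4]]
  [[320, 128], [324, 145], [323, 156], [291, 158], [288, 147], [289, 129]]
  [[221, 225], [221, 233], [213, 254], [189, 249], [192, 238]]
  [[236, 172], [226, 177], [221, 175], [219, 170], [236, 169]]
  green []
```

```bash
python3 snap.py wR; python3 - <<'E'
import pickle
from h import *
a=np.radians(11.4);sx=np.array([np.cos(a),np.sin(a),0]);z=np.array([0,0,1.]);sy=np.cross(z,sx);S=np.array([.457,-.2718,.01])
for n in("wQ","wR"):
    c,st=pickle.load(open(n+".pkl","rb"));print(st["position"])
    g=mask(c["image"],(50,100,40),(85,255,255),3)[1];g=np.vstack(g)[:,0]
    d=onz(c,g,.01,st)-S;u,v=d@sx*1e3,d@sy*1e3;print("strip u",u.min().round(1),u.max().round(1))
    im=c["image"].copy();im[225:]=0
    for h in mask(im,(4,150,60),(20,255,255))[1][:3]:
        d=onz(c,h[:,0],.096,st)-S;u,v=d@sx*1e3,d@sy*1e3
        k=v>np.percentile(v,100)-9
        print("cover back-top edge: u",u[k].min().round(1),u[k].max().round(1),"mid",((u[k].min()+u[k].max())/2).round(1),"v max",v.max().round(1),"slope deg",np.degrees(np.polyfit(u[v>v.max()-5],v[v>v.max()-5],1)[0]).round(2))
E
```

```text
[ 0.36783038 -0.289739    0.21304625]
strip u -80.1 79.0
cover back-top edge: u -54.3 46.6 mid -3.8 v max -77.6 slope deg -0.27
cover back-top edge: u -58.0 54.4 mid -1.8 v max -37.1 slope deg -0.56
cover back-top edge: u -57.0 61.3 mid 2.2 v max 3.4 slope deg -0.1
[ 0.36968415 -0.28972882  0.21338088]
strip u -79.4 79.2
cover back-top edge: u -54.0 46.5 mid -3.8 v max -77.7 slope deg -0.08
cover back-top edge: u -57.9 54.3 mid -1.8 v max -37.1 slope deg -0.63
cover back-top edge: u -57.0 61.1 mid 2.1 v max 3.1 slope deg -0.08
```

All three views put the cover about 2.3 mm too far along slot +x, though fully seated with its rib on the right side. There is time to mend it: regrip at the same place and slide it back 2 mm.

```bash
python3 -m crank '[[0.2,0,0,0,0,0],[0.2,0,0,0,0,0],[0.2,0,0,0,0,0],[0,0,0,0,0,0],[0,0,0,0,0,0],[0,0,0,0,0,0]]'|grep -E "^t|pos"; python3 rot2.py; python3 plan.py '[457.5,-272.2,51]'
```

```text
t: 33.73
position: [0.4573, -0.2714, 0.2133]
turn units [0.0001 0.0001 0.001 ] joints [-0.68  0.35  1.49 -0.    1.3   0.69]
pos [ 457.3 -271.4  213.3] tool mm [1.000e-01 7.000e-01 1.623e+02] units [0.    0.005 1.082]
```

```bash
python3 -m crank '[[0,0.005,0.15,0,0,0],[0,0,0.25,0,0,0],[0,0,0.25,0,0,0],[0,0,0.2,0,0,0],[0,0,0.1,0,0,0],[0,0,0,0,0,0],[0,0,0,0,0,0],[0,0,0,0,0,0]]'|grep -E "pos|force"; python3 plan.py '[457.5,-272.2,51]'; python3 rot2.py
```

```text
position: [0.4581, -0.2737, 0.0729]
contact_force: [-0.1, -0.5, 0.2]
finger_force: 0.0
pos [ 458.1 -273.7   72.9] tool mm [-0.3 -1.7 21.9] units [-0.002 -0.011  0.146]
turn units [ 0.001  -0.0008  0.0004] joints [-0.68  0.5   1.68 -0.    0.96  0.69]
```

```bash
python3 -m crank '[[0,-0.006,0.07,0,0,0],[0,0,0.06,0,0,0],[0,0,0,0,0,0],[0,0,0,0,0,0],[0,0,0,0,0,0]]'|grep -E "pos|force"; python3 plan.py '[457.5,-272.2,51]'; python3 -m crank '[[0,0,0,0,0,0],[0,0,0,0,0,0],[0,0,0,0,0,0],[0,0,0,0,0,0],[0,0,0,0,0,0]]' 1 25|grep -vE "rot"
```

```text
position: [0.4578, -0.2723, 0.0527]
contact_force: [-0.7, 0.7, 0.7]
finger_force: 0.0
pos [ 457.8 -272.3   52.7] tool mm [-0.3 -0.2  1.7] units [-0.002 -0.001  0.011]
t: 35.23
position: [0.4576, -0.2721, 0.0522]
contact_force: [0.6, 0.3, 2.1]
gripper_width: 0.107
finger_force: 25.0
```

```bash
python3 -m crank '[[0,0,-0.012,0,0,0],[0,0,0,0,0,0],[-0.0155,0,0,0,0,0],[0,0,0,0,0,0],[0,0,0,0,0,0]]'|grep -E "pos|t_force"; python3 -m crank '[[0,0,0.01,0,0,0],[0,0,0,0,0,0]]'|grep -E "pos|t_force"; python3 -m crank '[[0,0,0.006,0,0,0],[0,0,0,0,0,0]]'|grep -E "pos|t_force"
```

```text
position: [0.4549, -0.2724, 0.0536]
contact_force: [0.8, 0.3, -1.6]
position: [0.4552, -0.2725, 0.0522]
contact_force: [-0.9, 0.9, 0.3]
position: [0.4553, -0.2727, 0.0522]
contact_force: [-3.3, 0.8, 8.0]
```

Seated again. Release, retreat and recheck.

```bash
python3 -m crank '[[0,0,0,0,0,0],[0,0,0,0,0,0],[0,0,0,0,0,0],[0,0,0,0,0,0],[0,0,0,0,0,0]]' 0.4|tail -3; python3 -m crank '[[0,0,-0.05,0,0,0],[0,0,-0.1,0,0,0],[0,0,-0.2,0,0,0],[0,0,-0.25,0,0,0],[0,0,-0.25,0,0,0],[0,0,-0.25,0,0,0],[-0.2,0,0,0,0,0],[-0.2,0,0,0,0,0],[-0.2,0,0,0,0,0],[0,0,0,0,0,0]]'|grep -E "^t|force";python3 -m crank '[[0,0,0,0,0,0],[0,0,0,0,0,0],[0,0,0,0,0,0],[0,0,0,0,0,0]]'|grep -E "^t|pos"; python3 snap.py wS; python3 snap.py top tS; python3 - <<'E'
import pickle
from h import *
a=np.radians(11.4);sx=np.array([np.cos(a),np.sin(a),0]);z=np.array([0,0,1.]);sy=np.cross(z,sx);S=np.array([.457,-.2718,.01])
for n in("wS",):
    c,st=pickle.load(open(n+".pkl","rb"))
    g=np.vstack(mask(c["image"],(50,100,40),(85,255,255),3)[1])[:,0]
    d=onz(c,g,.01,st)-S;u=d@sx*1e3;print("strip u",u.min().round(1),u.max().round(1))
    im=c["image"].copy();im[225:]=0
    for h in mask(im,(4,150,60),(20,255,255))[1][:3]:
        d=onz(c,h[:,0],.096,st)-S;u,v=d@sx*1e3,d@sy*1e3;k=v>v.max()-9
        print(cv2.approxPolyDP(cv2.convexHull(h),2,True)[:,0].tolist(),"u",u[k].min().round(1),u[k].max().round(1),"vmax",v.max().round(1))
t0=pickle.load(open("tQ.pkl","rb"))[0]["image"];i0=pickle.load(open("c0.pkl","rb"))["top"]["image"];i1=pickle.load(open("tS.pkl","rb"))[0]["image"]
# bystanders: pixel change around jar, cones
for nm,(x,y) in dict(jar=(316,154),cones=(222,140),purple=(157,141)).items(): print(nm,np.abs(i0[y-18:y+18,x-18:x+18].astype(int)-i1[y-18:y+18,x-18:x+18]).mean().round(2))
E
```

```text
contact_force: [0.1, 0.4, 0.1]
gripper_width: 0.3
finger_force: 0.0
t: 37.23
contact_force: [0.5, -0.3, -0.3]
finger_force: 0.0
t: 37.57
position: [0.3675, -0.29, 0.2162]
strip u -79.5 78.8
[[383, 12], [391, 80], [390, 92], [371, 149], [365, 150], [341, 140], [348, 36], [374, 13]] u -54.6 46.7 vmax -77.7
[[323, 12], [339, 88], [317, 149], [308, 149], [298, 140], [302, 34], [313, 14]] u -57.5 53.7 vmax -37.1
[[264, 11], [289, 79], [289, 92], [264, 148], [256, 149], [255, 12]] u -59.5 59.0 vmax 3.2
jar 3.06
cones 2.52
purple 3.08
```

The cover spans -59.5 to +59.0 mm about the slot centre, level with the other covers. Bystanders are unchanged, so I hand in.

```bash
python3 -c "
from workcell import finish_job;print(finish_job())"
```

```text
the job is handed in; nothing more can be done
None
```

The job is handed in: the orange cover stands on its foot edge in the free slot, fully down, centred to about 0.3 mm, with its rib facing the same way as the others, after about 38 s; I also saw no movement of the racked covers, jar or cones.

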